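# Sort a starter shaft and a solenoid through the diverter chute

## Task

Send the two stripped starter parts through the sorting chute, the shaft first into the slatted basket, then the solenoid into the closed-walled tin. Before feeding each part, push the diverter lever firmly up to its end stop, without forcing it, on the side away from the tray that the part belongs in (lever left sends parts right, and the other way round); then reach in under the hood from the front, let the part go over the mouth, and wait until it lies still in its tray before you go on. Leave the other things on the bench where they are.

Things in the scene. Friction and masses are not known exactly. Their poses are not given: they have to be found in the camera images.
- sorter: The sorting chute, a grey sheet-steel machine fixed to the bench. Origin on the bench under its centre; x points to its back (away from the robot), y to its left, z up. Front and back walls at x = -88..-80 and 80..88 mm, 170 mm wide, 275 mm tall. Inside, below the flap, ramps fall to left and right. End boards 120 mm tall stand beyond the trays at y = +-231 mm.
- mouth (a point): Centre of the chute's mouth, level with its rim (275 mm above the bench, over the sorter's origin; same axes). The mouth is 160 mm long (x) and 160 mm wide (y); its sides slope in to a throat 90 mm wide (y) 43 mm lower. Let a part go with its middle within 15 mm of x = 0 and y = 0, just above the rim.
- hood_lip (a point): Middle of the front lower edge of the hood's roof, 25 mm in front of the mouth's centre and 400 mm above the bench; same axes. The roof (178 mm wide, 6 mm thick) runs from here to the back, with closed cheeks at y = +-86 mm and a closed back: the hood is open only to the front. Only the front 55 mm of the mouth is open from above, so come in from the front with the gripper leaning 30 to 45 degrees.
- lever_grip (a point): Middle of the lever's black round grip (22 mm thick, 65 mm long, along the lever). Push it sideways. It moves stiffly, about 3 N here, and stays where it is left. This point is 162 mm from the pin, the grip's free end 195 mm. The end stops are not at equal angles left and right: push until the rubber-buffered stop is felt.
- pin (a point): The level pin, along the sorter's x axis, that lever and flap turn about: 112 mm in front of the sorter's centre, 130 mm above the bench. The lever rises from here in front of the front wall (steel bar 14 mm wide, then the grip).
- diverter (a joint): Lever and flap angle in rad: 0 upright, positive when its top leans to the sorter's left (+y), negative to the right. It swings about half a radian or a little more each way. Leaning left, the flap closes the left side and the part runs out to the RIGHT tray; leaning right, to the LEFT tray.
- basket: The slatted steel basket, 180 x 130 x 46 mm with gaps between the slats of its walls and a rubber liner, standing beside the chute, to its left or right (it may be either). Origin at the centre of its underside, axes as the sorter's.
- tin: The steel tin, 180 x 130 x 46 mm with closed 4 mm walls and a rubber liner, standing on the other side of the chute. Origin at the centre of its underside, axes as the sorter's.
- shaft: The starter shaft: a plain steel rod 120 mm long and 22 mm thick, 0.2 to 0.4 kg, with a toothed pinion 36 mm across over its far end (42 to 60 mm from the middle). Origin at its middle on its axis, x along the rod towards the pinion. It lies level, its axis 65 mm above the bench, on the two forks of the cradle; the pinion points roughly away from the robot.
- cradle: Wooden cradle fixed to the bench that the shaft lies on: base 100 x 70 x 10 mm with two forks 36 mm wide and 73 mm tall, at x = -52..-40 and 26..38 mm; the 66 mm between them is free for fingers. Origin at the centre of its underside, x along the shaft towards the pinion.
- solenoid: The solenoid: an upright steel can 44 mm thick, 80 mm tall with a black 39 mm cap as its top 14 mm and two brass studs standing 10 mm above it, 0.25 to 0.5 kg. Origin on its axis at mid height, 40 mm above its foot; z along its axis. It stands on the wooden pad.
- pad: Wooden pad 100 x 100 x 12 mm fixed to the bench, under the solenoid. Origin at the centre of its underside.
- spanner: Bystander: an open-ended steel spanner 160 mm long, lying flat. Leave it alone.
- driver: Bystander: a screwdriver 180 mm long, lying flat. Leave it alone.
- grease: Bystander: a grey jar, 56 mm across and 65 mm tall. Leave it alone.
- bearing: Bystander: a steel bearing ring 62 mm across, 18 mm high. Leave it alone.
- can: Bystander: a tall aluminium can, 60 mm across and 170 mm tall. Leave it alone.
- hammer: Bystander: a hammer 260 mm long, lying flat. Leave it alone.
Mind the look-alikes: they are no part of the job. Leave any orange or purple look-alike of the solenoid alone.

How it is judged (in metres and radians):
On the way, in this order (a step that is already met when the one before it is completed fails the run):
1. the lever stands at its end stop (within 0.04 rad) on the side away from the basket (((y of basket in the frame of sorter above 0 m and value of joint diverter below -0.46 rad) or (y of basket in the frame of sorter below 0 m and value of joint diverter above 0.58 rad))), for 0.1 s.
2. the shaft passes through the chute's throat (x of shaft in the frame of sorter between -0.08 and 0.08 m and y of shaft in the frame of sorter between -0.07 and 0.07 m and z of shaft in the frame of sorter between 0.1 and 0.26 m).
3. the shaft is in the basket (x of shaft in the frame of basket between -0.085 and 0.085 m and y of shaft in the frame of basket between -0.065 and 0.065 m and z of shaft in the frame of basket between -0.01 and 0.07 m).
4. the lever stands at its end stop (within 0.04 rad) on the side away from the tin (((y of basket in the frame of sorter above 0 m and value of joint diverter above 0.58 rad) or (y of basket in the frame of sorter below 0 m and value of joint diverter below -0.46 rad))), for 0.1 s.
5. the solenoid passes through the chute's throat (x of solenoid in the frame of sorter between -0.08 and 0.08 m and y of solenoid in the frame of sorter between -0.07 and 0.07 m and z of solenoid in the frame of sorter between 0.1 and 0.26 m).
6. the solenoid is in the tin (x of solenoid in the frame of tin between -0.085 and 0.085 m and y of solenoid in the frame of tin between -0.065 and 0.065 m and z of solenoid in the frame of tin between -0.01 and 0.07 m).
At the end, for the whole second after the job is handed in: The shaft lies at rest in the slatted basket and the solenoid lies or stands at rest in the tin: the middle of each within the tray's walls and less than 70 mm above the tray's underside, slower than 20 mm/s (all of step 3 and all of step 6 and linear speed of each of shaft, solenoid below 0.02 m/s); the robot touches nothing.
It fails at once if the lever is forced: pushed by the fingers with more than 120 N (contact force between the fingers and diverter above 120 N).
It fails at once if another loose thing on the bench (spanner, driver, grease, bearing, can, hammer) is moved more than 40 mm (distance of any of spanner, driver, grease, bearing, can, hammer from where it was at the start of the episode above 0.04 m).
It also fails if it takes over 72 s, if anything falls off the work surface, if the arm or the gripper's body presses on something with over 40 N, if the wrist force passes 120 N, or if a joint passes its speed limit or range.

## Robot

A 7-joint arm with a two-finger parallel gripper is mounted at the origin on the work surface. World frame = base frame: x ahead of the robot, y to its left, z up, the work surface at z = 0. Lengths are in mm, angles in rad, forces in N, time in s.
With the tool pointing down it reaches from about 425 to 875 mm from the base axis. Payload 9.9 kg.
Tool frame: the origin (TCP) lies midway between the tips of the shut fingers; the grasp point (between the pads) lies 19 mm behind it; z points along the fingers, y is the direction in which the jaws open and shut (so a half turn about z gives the same grasp; the last joint's range is limited). The gripper opens to 85 mm and grips with 20 to 120 N. Pads are 22 mm wide; open, the fingers measure 114 mm over their backs; the gripper's body (76 mm by 85 mm) begins 54 mm behind the grasp point. The pads swing forward as they close: fully open they stand 13 mm farther back than shut.
Start: joints at [1.175, 0.576, 0.025, 1.437, -0.015, 1.129, -0.057], TCP at [207.076, -642.455, 231.289] pointing down, gripper open.
Joint ranges: [-2.76, 2.76], [-0.34, 2.15], [-1.52, 1.57], [0.19, 2.46], [-1.09, 4.23], [0.17, 1.99], [-2.82, 2.82]. Speed limits (rad/s): [2.22, 2.22, 3.01, 3.01, 3.14, 3.14, 3.14].

## Interface

Orientations are given as a unit quaternion [x, y, z, w].
In Python, from plant import telemetry, vision, job gives the robot as it stands. The module is installed in compiled form; this text tells all that it offers.
- The arm moves only by the tool play_rows, never from a script. Its argument "deltas" is a list of rows, each a list of 7 numbers: the shift along the tool's x, y, z in cm, then the turn, a rotation vector about the tool's x, y, z in rad, then the finger opening in cm, from 0 to 8.54. A call has 1 to 10 rows; each row shifts and turns the pose as measured when the row begins, along the tool's axes as they then stand; what a row does not reach is not made up. A row lasts 1/10 s, in which the tool goes at most 50 mm and 8.59 degrees, less where a joint would pass 70% of its speed; a pose out of reach is approached as far as the arm can. A call with a gripper value outside its range is refused whole. The fingers move at their own pace and stop on an object; the grip force is fixed at half the most. Time passes only in rows, so rows that do not move let the fingers close. It gives the time, the measured TCP pose, the force and the opening at its end, in the units of the state.
- telemetry.read_state(): the state, without advancing time (a new reading comes with each control period).
- vision.get_image(name): name is "side" or "top"; returns a dict with "color" (480x640x3 uint8, blue, green, red), "depth" (480x640 float32, mm along the optical axis (not along the pixel's ray), 0 where there is no reading), "intrinsics" (3x3 intrinsics, pixels), "R" (3x3) and "t" (3): a world point X has camera coordinates R X + t. Camera axes: x right, y down, z forward; pixel columns grow to the right and rows downward; lengths in mm; the calibration is good to about 2 mm. A picture is of the moment at which its call begins.
- job.job_done(): hands the job in, once; it reports no verdict.
The state is a dict: "time": time; "joint_positions": joint angles; "dq": joint speeds; "tau": joint torques, N m; "ee_pos": TCP position; "ee_rot": TCP orientation; "contact_force": force on the tool from outside, world axes, zero at the start; "moment": the same for the moment, N m; "grip_width": finger opening in mm.
Only numpy, scipy, OpenCV 4.12 (cv2) and the standard library are available. Lean on these libraries where they do the work, as an engineer would, in place of code of your own. Each camera call takes 0.05 s, during which the arm holds its last target. There are 200 camera calls.

## Working session

There is one attempt and no reset: what is moved stays moved. The work goes in short steps, Python scripts to look and compute and a tool call to move; the robot and the scene stay as the last step left them, time stands still between calls to the robot, and variables do not carry over. Pictures are saved under pics/ and viewed, about 8 in all and at most 12, crops included, and the job is handed in when it is done.

Besides the shell and the picture viewer there is one more tool, called after ">>>" as name([rows], argument=value, ...), one row to a line, values as JSON. play_rows: Moves the arm, as the interface text tells. Its arguments: {"type":"object","properties":{"deltas":{"type":"array"}},"required":["deltas"]}

```bash
mkdir -p pics; cat > h.py <<'E'
import numpy as np, cv2
from plant import telemetry, vision, job
def cam(n,save=None):
    im=vision.get_image(n)
    if save: cv2.imwrite('pics/'+save,im['color'])
    np.savez(''+n+'.npz',**{k:np.asarray(v) for k,v in im.items()})
    return im
def cloud(im):
    K,R,t=[np.asarray(im[k],float) for k in('intrinsics','R','t')]; t=t.ravel()
    d=np.asarray(im['depth'],float); v,u=np.mgrid[:d.shape[0],:d.shape[1]]
    c=np.stack([(u-K[0,2])/K[0,0]*d,(v-K[1,2])/K[1,1]*d,d],-1)
    P=(c-t)@R; P[d==0]=np.nan
    return P
E
python3 - <<'E'
from h import *
for n in('top','side'):
    im=cam(n,n+'0.png'); print(n,im['intrinsics'],im['R'],im['t'])
s=telemetry.read_state(); print(s)
E
```

```text
top [[538.59309267   0.         322.56255559]
 [  0.         538.59309267 237.18218888]
 [  0.           0.           1.        ]] [[-0.02236776 -0.99973391 -0.00563934]
 [-0.99007491  0.02293379 -0.13865685]
 [ 0.13874928  0.00248193 -0.99032443]] [ -10.20781298  503.66956928 1394.37173858]
side [[505.44713707   0.         312.88197623]
 [  0.         505.44713707 238.97682879]
 [  0.           0.           1.        ]] [[ 0.99957656 -0.02882677 -0.00396406]
 [-0.02280339 -0.69141615 -0.72209675]
 [ 0.0180749   0.72188138 -0.69178073]] [-453.3573978   166.39381409 1320.92799051]
{'time': 0.1, 'joint_positions': array([ 1.17519481,  0.57647683,  0.0248556 ,  1.43784362, -0.01499185,
        1.12903506, -0.05648051]), 'dq': array([ 0.00028918, -0.0031265 , -0.0009909 , -0.00213718, -0.00013519,
        0.00162656, -0.00211226]), 'tau': array([ 4.36272559e-03, -7.67305112e+01,  2.25693092e+00, -2.86601740e+01,
        1.57374877e-02,  8.72641685e-03,  2.97719976e-05]), 'ee_pos': array([ 206.93860771, -642.04440803,  230.50281669]), 'ee_rot': array([ 9.87868014e-01,  1.55293799e-01, -1.68659638e-04, -7.70826560e-04]), 'contact_force': array([ 0.81541623, -0.04256599, -0.0525438 ]), 'moment': array([0.04022935, 0.05441952, 0.02159796]), 'grip_width': 85.06159556701238}
```

View pics/top0.png

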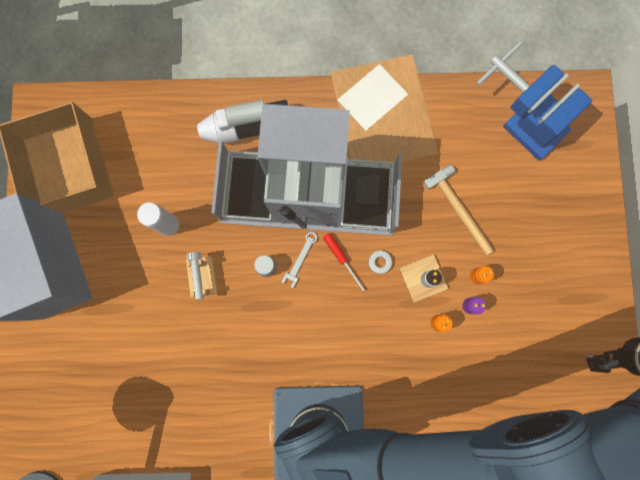

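View pics/side0.png

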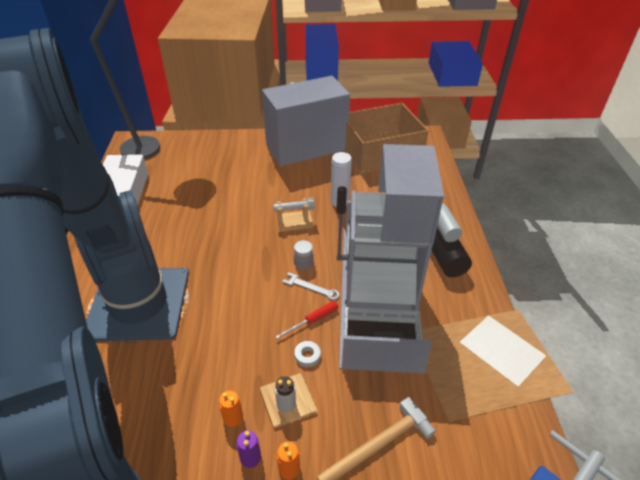

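The top view shows the sorter at (305,180), with trays at (247,185) and (368,193) and the lever grip at (290,213). The shaft is on the cradle at (195,275). Candidates for the solenoid are the steel one with the black cap at (432,277), orange at (443,323) and (483,274), and purple at (475,305). By the description it is the steel one at (432,277). For the shaft, the screwdriver (345,262) and spanner (300,260) are clearly different things. Next is a close crop to check this choice and identify the trays.

```bash
python3 - <<'E'
from h import *
t=cv2.imread('pics/top0.png'); s=cv2.imread('pics/side0.png')
a=cv2.resize(t[90:340,170:500],(800,606))[:600]
# four tiles
A=cv2.resize(t[130:240,200:410],(800,419))[:300*2]
def tile(im,x,y,w,h,W,H): return cv2.resize(im[y:y+h,x:x+w],(W,H),interpolation=cv2.INTER_CUBIC)
top=np.hstack([tile(t,205,130,100,100,300,300),tile(t,320,130,90,90,270,300),tile(t,400,250,100,90,230,300)])
bot=np.hstack([tile(s,330,180,110,110,300,300),tile(s,335,290,100,90,270,300),tile(t,170,240,60,70,230,300)])
cv2.imwrite('pics/c1.png',np.vstack([top,bot]))
P=cloud(np.load('top.npz')); Q=cloud(np.load('side.npz'))
for n,(u,v) in dict(sol=(432,277),roof=(305,130),lt=(247,185),rt=(368,193),shaft=(195,275),can=(150,212),grease=(264,265),rim=(300,227),grip=(290,213)).items(): print(n,P[v,u].round())
for n,(u,v) in dict(sol=(285,388),roof=(412,170),grip=(341,200),rt=(380,330)).items(): print('s',n,Q[v,u].round())
E
```

```text
sol [ 388. -295.   92.]
roof [670.   8. 407.]
lt [656. 182.   9.]
rt [ 626. -149.    8.]
shaft [407. 305.  80.]
can [555. 394. 171.]
grease [430. 131.  65.]
rim [537.  39.   5.]
grip [518.  46. 315.]
s sol [ 388. -312.   93.]
s roof [662.   2. 406.]
s grip [520.  43. 296.]
s rt [ 615. -114.   11.]
```

View pics/c1.png

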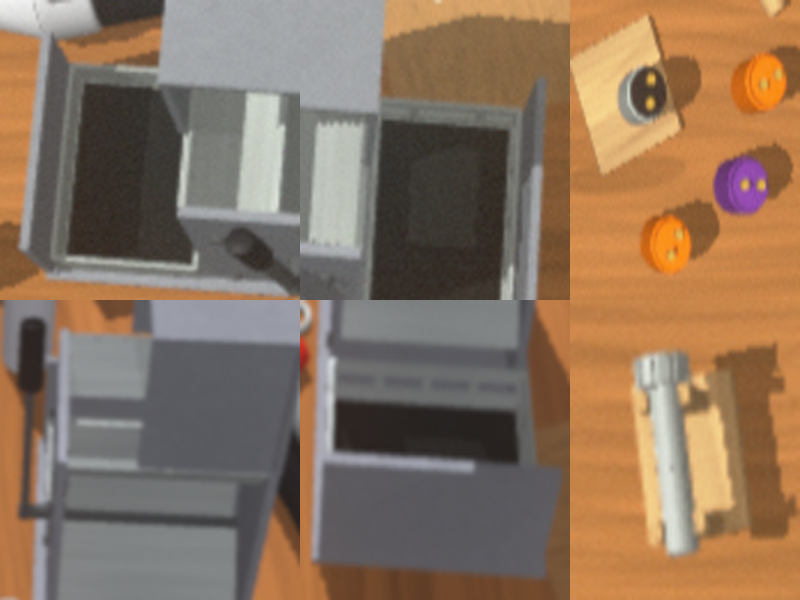

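The crop shows steel slat gaps in the walls of the right tray (-y), at (430,380) and (440,115). The left tray's walls are continuous and bright, so the basket is right and the tin left. The solenoid at (432,277) is a steel can with a black cap and brass studs, and its orange and purple look-alikes are distinct. Now for precise fits.

```bash
python3 - <<'E'
from h import *
T=np.load('top.npz');P=cloud(T); S=np.load('side.npz');Q=cloud(S)
def sel(P,x,y,z): 
    m=(P[...,0]>x[0])&(P[...,0]<x[1])&(P[...,1]>y[0])&(P[...,1]<y[1])&(P[...,2]>z[0])&(P[...,2]<z[1]); return P[m]
def rect(p): 
    r=cv2.minAreaRect(p[:,:2].astype(np.float32)); return np.round(r[0],1),np.round(r[1],1),r[2], np.round(cv2.boxPoints(r),1).tolist()
for n,C in(('top',P),('side',Q)):
    print(n)
    roof=sel(C,(500,900),(-200,200),(396,416)); print(' roof',len(roof),rect(roof),np.median(roof[:,2]))
    rim=sel(C,(450,700),(-150,150),(265,283)); print(' rim',len(rim),rect(rim))
    eb=sel(C,(450,800),(-300,300),(112,126));
    for sg in(1,-1):
        e=eb[eb[:,1]*sg>200]; 
        if len(e)>10: print(' end',sg,len(e),rect(e))
    sol=sel(C,(330,450),(-380,-240),(84,98)); print(' sol',len(sol),np.median(sol,0),sol[:,:2].min(0),sol[:,:2].max(0),rect(sol)[:2])
    sh=sel(C,(320,520),(230,380),(70,95)); 
    c=sh[:,:2].mean(0);u,s,vt=np.linalg.svd(sh[:,:2]-c,full_matrices=False); print(' shaft',len(sh),rect(sh))
    gr=sel(C,(470,540),(-60,150),(200,340)); c=gr.mean(0);vt=np.linalg.svd(gr-c,full_matrices=False)[2][0]
    print(' grip',len(gr),c.round(1),vt.round(3),gr.min(0).round(),gr.max(0).round())
E
```

```text
top
 roof 4841 (array([662.7,  11.5]), array([178.6, 115. ]), 84.37971496582031, [[596.7000122070312, -71.69999694824219], [711.2000122070312, -83.0], [728.7000122070312, 94.80000305175781], [614.2000122070312, 106.0999984741211]]) 406.27345164210584
 rim 844 (array([575.4,  19.7]), array([174.9, 134.2]), 84.05191802978516, [[499.70001220703125, -60.400001525878906], [633.0999755859375, -74.30000305175781], [651.2000122070312, 99.69999694824219], [517.7999877929688, 113.5999984741211]])
 end 1 306 (array([682.4, 243.9]), array([ 40.4, 246.3]), 78.3702392578125, [[557.7999877929688, 248.89999389648438], [799.0, 199.3000030517578], [807.0999755859375, 238.89999389648438], [565.9000244140625, 288.5]])
 end -1 252 (array([ 609.8, -215.2]), array([  9.1, 190.5]), 84.34391021728516, [[514.5999755859375, -210.3000030517578], [704.2000122070312, -229.10000610351562], [705.0999755859375, -220.0], [515.5, -201.3000030517578]])
 sol 172 [ 385.66152895 -298.0601982    92.04581417] [ 367.38556759 -319.43511315] [ 405.41990492 -280.46545538] (array([ 386.2, -299.4]), array([38.2, 36.5]))
 shaft 43
[... 992 characters left out ...]
end -1 464 (array([ 607.6, -216.5]), array([ 13.4, 189.2]), 84.51374816894531, [[512.7000122070312, -214.10000610351562], [701.0999755859375, -232.1999969482422], [702.4000244140625, -218.89999389648438], [514.0, -200.8000030517578]])
 sol 248 [ 385.36226265 -305.83734187   92.12711371] [ 366.48039595 -322.58911479] [ 404.00709117 -281.30774177] (array([ 385. , -302.3]), array([37.1, 38.3]))
 shaft 241 (array([403.1, 303.6]), array([119.1,  39.1]), 9.250524520874023, [[341.20001220703125, 313.29998779296875], [347.3999938964844, 274.79998779296875], [465.0, 293.8999938964844], [458.70001220703125, 332.5]])
 grip 383 [522.3  31.3 275.4] [ 0.09  -0.584 -0.807] [510. -60. 201.] [540.  66. 326.]
```

```bash
cat > mv.py <<'E'
# usage: mv.go(target pos mm, yaw of tool x, lean, step mm, grip cm): prints rows of the tool deltas from the present pose
from h import *
from scipy.spatial.transform import Rotation as Ro, Slerp
O=np.array([630.,14,0]); YW=-0.096
def S(x,y,z): return O+Ro.from_euler('z',YW).apply([x,y,z])      # sorter -> world
def toS(p): return Ro.from_euler('z',-YW).apply(np.asarray(p)-O)
def rot(yaw,lean): # tool z down leaning forward, tool x forward
    return Ro.from_euler('z',yaw)*Ro.from_matrix(np.array([[np.cos(lean),0,np.sin(lean)],[0,-1,0],[np.sin(lean),0,-np.cos(lean)]]))
def go(legs,step=40,dth=.12):
    s=telemetry.read_state(); p=s['ee_pos'];r=Ro.from_quat(s['ee_rot'])
    print('t',round(s['time'],2),'p',p.round(1),'S',toS(p).round(1),'F',s['contact_force'].round(1),'w',round(s['grip_width'],1),'q',s['joint_positions'].round(2))
    for tp,tr in legs:
        a=(r.inv()*tr).magnitude(); n=int(max(np.ceil(np.linalg.norm(tp-p)/step),np.ceil(a/dth),1))
        sl=Slerp([0,1],Ro.concatenate([r,tr])); pp,rr=p,r; print('leg',np.round(tp,1),n,'rows')
        for i in range(1,n+1):
            q=p+(tp-p)*i/n; x=sl(i/n)
            d=rr.inv().apply(q-pp)/10; w=(rr.inv()*x).as_rotvec()
            print('  [%s]'%','.join('%g'%round(v,k) for v,k in zip([*d,*w],[1]*3+[2]*3)))
            if i==1 or True:
                # continue from the rounded pose
                pp=pp+rr.apply(np.round(d,1)*10); rr=rr*Ro.from_rotvec(np.round(w,2))
        p,r=pp,rr
E
python3 - <<'E'
from mv import *
go([(S(-112,-45,340),rot(YW,0)),(S(-112,-45,266),rot(YW,0))])
E
```

```text
t 0.1 p [ 206.9 -642.   230.5] S [-358.2 -693.6  230.5] F [ 0.8 -0.  -0.1] w 85.1 q [ 1.18  0.58  0.02  1.44 -0.01  1.13 -0.06]
leg [514.2 -20.1 340. ] 18 rows
  [2.7,-2.8,-0.6,-0,0,0.02]
  [2.6,-2.8,-0.6,-0,0,0.03]
  [2.6,-2.9,-0.6,-0,0,0.02]
  [2.4,-2.9,-0.6,-0,0,0.02]
  [2.5,-3,-0.6,-0,0,0.02]
  [2.3,-3.1,-0.6,-0,0,0.03]
  [2.3,-3.1,-0.6,-0,0,0.02]
  [2.2,-3.1,-0.6,-0,0,0.02]
  [2.2,-3.2,-0.6,-0,0,0.02]
  [2,-3.3,-0.6,-0,0,0.03]
  [2,-3.3,-0.6,-0,0,0.02]
  [1.9,-3.3,-0.7,-0,0,0.02]
  [1.9,-3.4,-0.6,-0,0,0.02]
  [1.8,-3.4,-0.6,-0,0,0.03]
  [1.7,-3.5,-0.6,-0,0,0.02]
  [1.6,-3.5,-0.6,-0,0,0.02]
  [1.5,-3.5,-0.6,-0,0,0.03]
  [1.4,-3.6,-0.6,-0,0,0.02]
leg [514.2 -20.1 266. ] 2 rows
  [0,-0,3.7,-0,0,-0]
  [0,-0,3.7,-0,0,-0]
```

>>> play_rows([
  [2.7, -2.8, -0.6, 0, 0, 0.02, 0],
  [2.6, -2.8, -0.6, 0, 0, 0.03, 0],
  [2.6, -2.9, -0.6, 0, 0, 0.02, 0],
  [2.4, -2.9, -0.6, 0, 0, 0.02, 0],
  [2.5, -3, -0.6, 0, 0, 0.02, 0],
  [2.3, -3.1, -0.6, 0, 0, 0.03, 0],
  [2.3, -3.1, -0.6, 0, 0, 0.02, 0],
  [2.2, -3.1, -0.6, 0, 0, 0.02, 0],
  [2.2, -3.2, -0.6, 0, 0, 0.02, 0],
  [2, -3.3, -0.6, 0, 0, 0.03, 0],
])

```text
time: 1.1
ee_pos: [379.6, -287.4, 287.6]
ee_rot: [0.999, 0.032, -0.004, -0.004]
contact_force: [1.3, -0.3, 0.5]
grip_width: 0.1
```

```bash
python3 - <<'E'
from mv import *
go([(S(-112,-45,340),rot(YW,0)),(S(-112,-45,266),rot(YW,0))])
E
```

```text
t 1.1 p [ 379.6 -287.4  287.6] S [-220.4 -324.   287.6] F [ 1.3 -0.3  0.5] w 0.1 q [ 0.56  0.23 -0.01  1.84  0.    1.08 -0.96]
leg [514.2 -20.1 340. ] 8 rows
  [1.9,-3.2,-0.6,-0,0,0.02]
  [1.8,-3.3,-0.7,-0,0,0.02]
  [1.8,-3.3,-0.6,-0,0,0.02]
  [1.7,-3.3,-0.7,-0,0,0.02]
  [1.6,-3.4,-0.6,-0,0,0.02]
  [1.5,-3.4,-0.7,-0,0.01,0.02]
  [1.5,-3.5,-0.6,-0.01,-0,0.02]
  [1.5,-3.4,-0.7,0,-0,0.02]
leg [514.2 -20.1 266. ] 2 rows
  [-0,-0,3.7,0,-0,-0]
  [-0.1,-0,3.7,0,-0,-0]
```

>>> play_rows([
  [1.9, -3.2, -0.6, 0, 0, 0.02, 0],
  [1.8, -3.3, -0.7, 0, 0, 0.02, 0],
  [1.8, -3.3, -0.6, 0, 0, 0.02, 0],
  [1.7, -3.3, -0.7, 0, 0, 0.02, 0],
  [1.6, -3.4, -0.6, 0, 0, 0.02, 0],
  [1.5, -3.4, -0.7, 0, 0.01, 0.02, 0],
  [1.5, -3.5, -0.6, -0.01, 0, 0.02, 0],
  [1.5, -3.4, -0.7, 0, 0, 0.02, 0],
  [0, 0, 3.7, 0, 0, 0, 0],
  [0, 0, 3.7, 0, 0, 0, 0],
])

```text
time: 2.1
ee_pos: [522.8, -1.1, 270.3]
ee_rot: [0.999, -0.048, 0.005, -0.0]
contact_force: [-0.3, -0.7, -0.5]
grip_width: 0.0
```

```bash
python3 - <<'E'
from mv import *
go([(S(-112,30,266),rot(YW,0))],10)
im=cam('side','s1.png'); cv2.imwrite('pics/s1c.png',cv2.resize(im['color'][130:300,280:460],(636,600)))
E
```

```text
t 2.1 p [522.8  -1.1 270.3] S [-105.3  -25.3  270.3] F [-0.3 -0.7 -0.5] w 0.0 q [ 0.04  0.31 -0.17  1.78  0.06  1.04 -1.82]
leg [521.4  54.6 266. ] 6 rows
  [-0.1,-0.9,0.1,-0,-0,0]
  [-0.1,-0.9,0,-0,-0,0]
  [-0.1,-1,0.1,-0,-0.01,0]
  [-0.2,-0.9,0.1,-0,0,0]
  [-0.1,-0.9,0.1,-0,0,0]
  [-0.1,-0.9,0,-0,-0,0]
```

View pics/s1c.png

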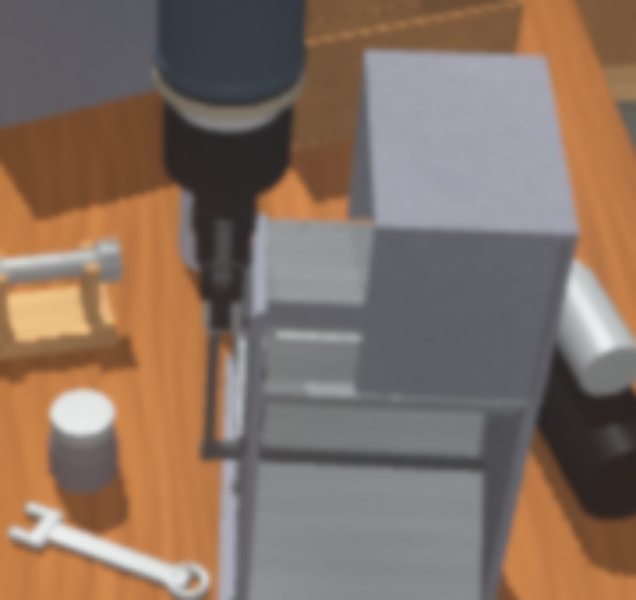

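The picture shows the shut fingers at (222,300), right beside the lever, clear of the hood and front wall. Now I push left.

>>> play_rows([
  [-0.1, -0.8, 0.1, 0, 0, 0, 0],
  [-0.1, -0.8, 0, 0, 0, 0, 0],
  [-0.1, -0.8, 0.1, 0, 0, 0, 0],
  [-0.1, -0.8, 0, 0, 0, 0, 0],
  [-0.1, -0.8, 0.1, 0, 0, 0, 0],
  [-0.1, -0.8, 0, 0, 0, 0, 0],
  [-0.1, -0.8, 0.1, 0, 0, 0, 0],
  [0, -0.8, 0, 0, 0, 0, 0],
])

```text
time: 2.95
ee_pos: [521.6, 66.0, 265.5]
ee_rot: [0.999, -0.05, 0.004, 0.001]
contact_force: [0.2, -1.3, 1.5]
grip_width: 0.3
```

```bash
python3 - <<'E'
from mv import *
go([(S(-112,70,266),rot(YW,0))],5)
E
```

```text
t 2.95 p [521.6  66.  265.5] S [-112.9   41.4  265.5] F [ 0.2 -1.3  1.5] w 0.3 q [-0.08  0.32 -0.19  1.78  0.07  1.04 -1.97]
leg [525.2  94.4 266. ] 6 rows
  [0,-0.5,-0,0,-0,-0]
  [0,-0.5,-0,0,-0,-0]
  [0,-0.4,-0,0,-0,-0]
  [0.1,-0.5,-0,0,-0.01,-0]
  [-0,-0.5,-0,0,0,-0]
  [-0,-0.5,-0,0,0,-0]
```

>>> play_rows([
  [0, -0.5, 0, 0, 0, 0, 0],
  [0, -0.5, 0, 0, 0, 0, 0],
  [0, -0.4, 0, 0, 0, 0, 0],
  [0, -0.4, 0, 0, 0, 0, 0],
  [0, -0.3, 0, 0, 0, 0, 0],
  [0, -0.3, 0, 0, 0, 0, 0],
])

```text
time: 3.55
ee_pos: [522.6, 92.0, 264.4]
ee_rot: [0.999, -0.049, 0.002, 0.001]
contact_force: [0.4, -1.7, 0.8]
grip_width: -0.2
```

>>> play_rows([
  [0, -0.3, 0, 0, 0, 0, 0],
  [0, -0.3, 0, 0, 0, 0, 0],
])

```text
time: 3.75
ee_pos: [523.2, 98.4, 264.4]
ee_rot: [0.999, -0.05, 0.002, 0.001]
contact_force: [-0.3, -2.1, 1.0]
grip_width: -0.4
```

>>> play_rows([
  [0, -0.3, 0, 0, 0, 0, 0],
  [0, -0.3, 0, 0, 0, 0, 0],
])

```text
time: 3.95
ee_pos: [523.6, 102.1, 264.3]
ee_rot: [0.999, -0.05, 0.002, 0.003]
contact_force: [-3.1, -16.5, 4.1]
grip_width: 0.2
```

>>> play_rows([
  [0, -0.3, 0, 0, 0, 0, 0],
  [0, -0.3, 0, 0, 0, 0, 0],
])

```text
time: 4.15
ee_pos: [523.5, 101.9, 264.4]
ee_rot: [0.999, -0.053, 0.001, 0.008]
contact_force: [-3.0, -12.1, 6.0]
grip_width: 0.1
```

>>> play_rows([
  [0, -0.4, 0, 0, 0, 0, 0],
  [0, -0.4, 0, 0, 0, 0, 0],
])

```text
time: 4.35
ee_pos: [523.5, 102.1, 264.4]
ee_rot: [0.998, -0.057, -0.0, 0.013]
contact_force: [-3.1, -15.2, 6.7]
grip_width: 0.4
```

```bash
python3 - <<'E'
from mv import *
go([])
for n in('top','side'):
    im=cam(n); C=cloud(im); g=cv2.cvtColor(im['color'],cv2.COLOR_BGR2HSV)
    m=(C[...,0]>495)&(C[...,0]<545)&(C[...,2]>140)&(C[...,2]<330)&(abs(C[...,1]-100)<70)
    L=toS(C[m]); L=L[L[:,0]<-96]; print(n,len(L))
    for z in range(140,320,20):
        k=L[(L[:,2]>z)&(L[:,2]<z+20)]
        if len(k): print(z,len(k),k[:,1].min().round(),k[:,1].max().round())
E
```

```text
t 4.35 p [523.5 102.1 264.4] S [-114.5   77.4  264.4] F [ -3.1 -15.2   6.7] w 0.4 q [-0.16  0.34 -0.19  1.75  0.1   1.07 -2.07]
top 69
140 23 5.0 24.0
160 28 12.0 34.0
180 18 28.0 37.0
side 367
140 19 6.0 15.0
160 30 11.0 30.0
180 37 27.0 47.0
200 29 41.0 59.0
220 31 55.0 77.0
240 73 65.0 87.0
260 56 63.0 101.0
280 61 61.0 111.0
300 20 43.0 84.0
```

>>> play_rows([
  [0, -0.8, 0, 0, 0, 0, 0],
  [0, -0.8, 0, 0, 0, 0, 0],
])

```text
time: 4.65
ee_pos: [523.4, 102.6, 264.3]
ee_rot: [0.998, -0.063, -0.003, 0.023]
contact_force: [-7.8, -28.3, 15.1]
grip_width: -0.1
```

>>> play_rows([
  [0, -1.3, 0, 0, 0, 0, 0],
  [0, -1.3, 0, 0, 0, 0, 0],
])

```text
time: 4.85
ee_pos: [523.2, 103.1, 264.4]
ee_rot: [0.996, -0.074, -0.007, 0.041]
contact_force: [-13.7, -42.5, 27.7]
grip_width: 0.2
```

```bash
python3 - <<'E'
from mv import *
go([(S(-112,40,268),rot(YW,0)),(S(-112,40,400),rot(YW,0))],40)
E
```

```text
t 4.85 p [523.2 103.1 264.4] S [-114.8   78.4  264.4] F [-13.7 -42.5  27.7] w 0.2 q [-0.21  0.36 -0.17  1.73  0.14  1.11 -2.15]
leg [522.3  64.6 268. ] 1 rows
  [0.5,3.8,-0,0.08,0.01,-0.05]
leg [522.3  64.6 400. ] 4 rows
  [-0,0,-3.3,0,-0,-0]
  [-0,0,-3.3,0,-0,-0]
  [-0,0,-3.3,0,-0,-0]
  [-0,0.1,-3.4,0,-0,-0]
```

>>> play_rows([
  [0, 2, 0, 0, 0, 0, 0],
  [0.5, 2.5, -1, 0.08, 0.01, -0.05, 2],
  [0, 0, -3.3, 0, 0, 0, 8.5],
  [0, 0, -3.3, 0, 0, 0, 8.5],
  [0, 0, -3.3, 0, 0, 0, 8.5],
])

```text
time: 5.35
ee_pos: [519.8, 54.3, 377.0]
ee_rot: [0.999, -0.05, -0.004, 0.001]
contact_force: [1.3, 0.4, 0.7]
grip_width: 58.2
```

```bash
python3 - <<'E'
from mv import *
yw=.148; c=np.array([399.5,304.3,0])
go([(c+[0,0,200],rot(yw,0)),(c+[0,0,47],rot(yw,0))],40)
im=cam('side'); C=cloud(im); L=toS(C)
m=(L[...,0]<-98)&(L[...,0]>-126)&(abs(L[...,1]-60)<100)&(L[...,2]>150)&(L[...,2]<300)&(im['color'].max(2)<70)
k=L[m]
for z in range(150,290,20):
    q=k[(k[:,2]>z)&(k[:,2]<z+20)]
    if len(q): print(z,len(q),q.mean(0).round(1),'ang',np.arctan2(q[:,1].mean(),q[:,2].mean()-130).round(3))
E
```

```text
t 5.35 p [519.8  54.3 377. ] S [-113.6   29.5  377. ] F [1.3 0.4 0.7] w 58.2 q [-0.06  0.25 -0.18  1.57  0.05  1.33 -1.92]
leg [399.5 304.3 200. ] 9 rows
  [-1.6,-2.6,2,0,0,-0.03]
  [-1.5,-2.7,1.9,0,0,-0.03]
  [-1.4,-2.7,2,0,0,-0.02]
  [-1.4,-2.8,2,0,0,-0.03]
  [-1.3,-2.8,2,0,0,-0.03]
  [-1.2,-2.8,1.9,0,0,-0.03]
  [-1.1,-2.9,2,0,0.01,-0.02]
  [-1.1,-2.9,2,0,-0,-0.03]
  [-1,-2.9,1.9,0,-0,-0.03]
leg [399.5 304.3  47. ] 4 rows
  [-0,-0,3.8,0,-0,0]
  [-0,-0,3.9,0,-0,0]
  [-0.1,-0,3.8,0,-0,0]
  [0,-0,3.8,0,-0,0]Traceback (most recent call last):
  File "<stdin>", line 4, in <module>
  File "mv.py", line 6, in toS
    def toS(p): return Ro.from_euler('z',-YW).apply(np.asarray(p)-O)
                       ~~~~~~~~~~~~~~~~~~~~~~~~~~~~^^^^^^^^^^^^^^^^^
  File "scipy/spatial/transform/_rotation.pyx", line 2580, in scipy.spatial.transform._rotation.Rotation.apply
ValueError: Expected input of shape (3,) or (P, 3), got (480, 640, 3).
```

>>> play_rows([
  [-1.6, -2.6, 0, 0, 0, -0.03, 8.5],
  [-1.5, -2.7, 0, 0, 0, -0.03, 8.5],
  [-1.4, -2.7, 1, 0, 0, -0.02, 8.5],
  [-1.4, -2.8, 2, 0, 0, -0.03, 8.5],
  [-1.3, -2.8, 3, 0, 0, -0.03, 8.5],
  [-1.2, -2.8, 3, 0, 0, -0.03, 8.5],
  [-1.1, -2.7, 3, 0, 0, -0.02, 8.5],
  [-1, -2, 3, 0, 0, -0.03, 8.5],
  [-0.6, -1, 2, 0, 0, -0.03, 8.5],
])

```text
time: 6.3
ee_pos: [411.1, 292.4, 213.7]
ee_rot: [0.997, 0.079, 0.009, -0.007]
contact_force: [0.4, -1.1, 0.1]
grip_width: 85.2
```

```bash
python3 - <<'E'
from mv import *
yw=.148; c=np.array([399.5,304.3,0])
go([(c+[0,0,100],rot(yw,0)),(c+[0,0,47],rot(yw,0))],30)
im=cam('side'); C=cloud(im); L=toS(C.reshape(-1,3)).reshape(C.shape)
m=(L[...,0]<-98)&(L[...,0]>-126)&(abs(L[...,1]-60)<100)&(L[...,2]>150)&(L[...,2]<300)&(im['color'].max(2)<90)
k=L[m]
for z in range(150,290,20):
    q=k[(k[:,2]>z)&(k[:,2]<z+20)]
    if len(q): print(z,len(q),q.mean(0).round(1),'ang',np.arctan2(q[:,1].mean(),q[:,2].mean()-130).round(3))
E
```

```text
t 6.3 p [411.1 292.4 213.7] S [-244.6  256.1  213.7] F [ 0.4 -1.1  0.1] w 85.2 q [-0.45  0.34 -0.36  1.92  0.16  0.88 -2.29]
leg [399.5 304.3 100. ] 4 rows
  [-0.3,-0.3,2.8,-0,-0,0]
  [-0.3,-0.3,2.9,-0.01,-0.01,0.01]
  [-0.3,-0.3,2.8,0,-0,-0]
  [-0.2,-0.4,2.9,-0,-0.01,0]
leg [399.5 304.3  47. ] 2 rows
  [-0,0,2.6,-0,0,0]
  [-0,0,2.7,-0,0,0]
150 9 [-112.    13.2  159.8] ang 0.416
170 3 [-111.    32.7  187.4] ang 0.518
190 15 [-110.8   42.8  201.9] ang 0.537
210 18 [-111.5   54.7  219. ] ang 0.551
230 53 [-112.    71.   242.9] ang 0.561
250 81 [-111.4   81.8  259.6] ang 0.563
270 85 [-112.1   95.6  280.2] ang 0.567
```

The lever measures about 0.62 rad after correcting for the surface offset, so it is at its left stop. On to the shaft.

>>> play_rows([
  [-0.3, -0.3, 2.8, 0, 0, 0, 8.5],
  [-0.3, -0.3, 2.9, -0.01, -0.01, 0, 8.5],
  [-0.3, -0.3, 2.8, 0, 0, 0, 8.5],
  [-0.2, -0.3, 1.5, 0, 0, 0, 8.5],
  [0, 0, 0, 0, 0, 0, 8.5],
])

```text
time: 6.85
ee_pos: [397.1, 308.0, 109.2]
ee_rot: [0.997, 0.082, 0.004, -0.003]
contact_force: [-0.1, -0.0, -0.2]
grip_width: 85.0
```

```bash
python3 - <<'E'
from mv import *
yw=.148; c=np.array([399.5,304.3,0])
go([(c+[0,0,47],rot(yw,0))],20)
im=cam('side','s2.png'); cv2.imwrite('pics/s2c.png',cv2.resize(im['color'][130:290,230:400],(637,600)))
E
```

```text
t 6.85 p [397.1 308.  109.2] S [-260.   270.3  109.2] F [-0.1 -0.  -0.2] w 85.0 q [-0.53  0.49 -0.32  2.04  0.24  0.64 -2.42]
leg [399.5 304.3  47. ] 4 rows
  [0,0.1,1.6,-0,-0,0]
  [0.1,0.1,1.5,-0,-0,0.01]
  [-0,0.1,1.6,-0,-0.01,0]
  [0,0.1,1.5,-0.01,0,0.01]
```

View pics/s2c.png

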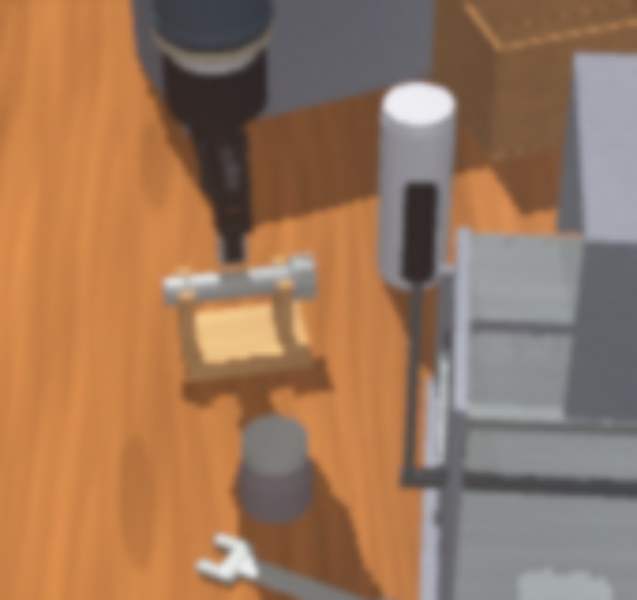

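The picture shows the fingers (232,250) above the middle of the gap between the forks (185 and 285), and the lever well over to the left. I'll descend and grip.

>>> play_rows([
  [0, 0.1, 1.6, 0, 0, 0, 8.5],
  [0, 0.1, 1.5, 0, 0, 0.01, 8.5],
  [0, 0.1, 1.5, 0, 0, 0, 8.5],
  [0, 0.1, 1, 0, 0, 0, 8.5],
  [0, 0, 0, 0, 0, 0, 8.5],
])

```text
time: 7.4
ee_pos: [404.1, 306.8, 58.9]
ee_rot: [0.997, 0.074, 0.009, -0.007]
contact_force: [0.0, 1.3, 0.2]
grip_width: 85.0
```

```bash
python3 - <<'E'
from mv import *
yw=.148; c=np.array([399.5,304.3,0])
go([(c+[0,0,47],rot(yw,0))],20)
E
```

```text
t 7.4 p [404.1 306.8  58.9] S [-252.9  269.7   58.9] F [0.  1.3 0.2] w 85.0 q [-0.56  0.57 -0.27  2.08  0.3   0.51 -2.47]
leg [399.5 304.3  47. ] 1 rows
  [-0.5,0.2,1.2,-0.01,-0.02,0]
```

>>> play_rows([
  [-0.5, 0.2, 1.1, -0.01, -0.02, 0, 8.5],
  [0, 0, 0.2, 0, 0, 0, 8.5],
  [0, 0, 0, 0, 0, 0, 2.5],
  [0, 0, 0, 0, 0, 0, 1.5],
  [0, 0, 0, 0, 0, 0, 0.5],
  [0, 0, 0, 0, 0, 0, 0.5],
  [0, 0, 0, 0, 0, 0, 0.5],
])

```text
time: 8.1
ee_pos: [400.9, 304.8, 47.6]
ee_rot: [0.997, 0.074, 0.0, -0.001]
contact_force: [0.1, -1.0, 0.6]
grip_width: 20.4
```

```bash
python3 - <<'E'
from mv import *
go([])
E
```

```text
t 8.1 p [400.9 304.8  47.6] S [-255.9  267.5   47.6] F [ 0.1 -1.   0.6] w 20.4 q [-0.56  0.59 -0.26  2.08  0.3   0.51 -2.47]
```

```bash
python3 - <<'E'
from mv import *
for n,f in(('top','pics/top0.png'),('side','pics/side0.png')):
    C=cloud(np.load(n+'.npz')) if n=='top' else cloud(np.load('side.npz'))
    im=cv2.imread(f) if n=='top' else np.load('side.npz')['color']
    L=Ro.from_euler('z',-.148).apply(C.reshape(-1,3)-[404.5,305,0])
    hs=cv2.cvtColor(im,cv2.COLOR_BGR2HSV).reshape(-1,3)
    m=(abs(L[:,0])<70)&(abs(L[:,1])>8)&(abs(L[:,1])<24)&(L[:,2]>50)&(L[:,2]<80)&(hs[:,1]>60)
    k=L[m]; print(n,len(k)); print(np.histogram(k[:,0],bins=range(-70,71,5)))
E
```

```text
top 115
(array([ 0,  0,  3,  2, 17, 18,  8,  2,  0,  1,  2,  1,  0,  1,  2,  1,  0,
        1,  3,  3, 21, 14, 12,  0,  0,  2,  1,  0]), array([-70, -65, -60, -55, -50, -45, -40, -35, -30, -25, -20, -15, -10,
        -5,   0,   5,  10,  15,  20,  25,  30,  35,  40,  45,  50,  55,
        60,  65,  70]))
side 99
(array([ 0,  0,  1,  4, 17, 15,  7,  0,  0,  0,  0,  1,  0,  0,  0,  2,  0,
        0,  0, 12, 14, 15,  7,  1,  2,  1,  0,  0]), array([-70, -65, -60, -55, -50, -45, -40, -35, -30, -25, -20, -15, -10,
        -5,   0,   5,  10,  15,  20,  25,  30,  35,  40,  45,  50,  55,
        60,  65,  70]))
```

If I carry the shaft tilted and held at its middle, its tail would hang below the rim on entry. I will regrasp about 17 mm nearer the tail, still between the forks.

>>> play_rows([
  [0, 0, 0, 0, 0, 0, 5],
  [0, 0, 0, 0, 0, 0, 5],
  [-0.9, 0, 0, 0, 0, 0, 5],
  [-0.7, 0, 0, 0, 0, 0, 5],
  [0, 0, 0, 0, 0, 0, 5],
])

```text
time: 8.6
ee_pos: [383.4, 302.5, 47.7]
ee_rot: [0.997, 0.074, -0.0, -0.002]
contact_force: [0.1, 0.1, 1.4]
grip_width: 50.2
```

```bash
python3 - <<'E'
from mv import *
c=np.array([404.5,305,47])+Ro.from_euler('z',.148).apply([-20.5,0,0])
go([(c,rot(.148,0))])
E
```

```text
t 8.6 p [383.4 302.5  47.7] S [-273.1  263.5   47.7] F [0.1 0.1 1.4] w 50.2 q [-0.59  0.57 -0.26  2.12  0.3   0.48 -2.49]
leg [384.2 302.   47. ] 1 rows
  [0.1,0.1,0.1,-0,-0,0]
```

Close, lift and go.

>>> play_rows([
  [0.1, 0.1, 0.1, 0, 0, 0, 2],
  [0, 0, 0, 0, 0, 0, 1],
  [0, 0, 0, 0, 0, 0, 0.5],
  [0, 0, 0, 0, 0, 0, 0.5],
  [0, 0, 0, 0, 0, 0, 0.5],
  [0, 0, -1.5, 0, 0, 0, 0.5],
  [0, 0, -3, 0, 0, 0, 0.5],
  [0, 0, -4, 0, 0, 0, 0.5],
])

```text
time: 9.4
ee_pos: [382.0, 299.8, 129.1]
ee_rot: [0.997, 0.075, -0.004, 0.001]
contact_force: [1.4, 0.2, -1.3]
grip_width: 20.3
```

```bash
python3 - <<'E'
from mv import *
th=.66
def tcp(x,y,z,th): return S(x+19*np.sin(th),y,z-19*np.cos(th))
go([(tcp(-190,0,360,0.0)+[-20,60,0],rot(.0,0.2)),(tcp(-190,0,318,th),rot(YW,th)),(tcp(-26,0,316,th),rot(YW,th))],42,.14)
E
```

```text
t 9.4 p [382.  299.8 129.1] S [-274.2  260.7  129.1] F [ 1.4  0.2 -1.3] w 20.3 q [-0.52  0.45 -0.34  2.04  0.22  0.7  -2.41]
leg [420.9  92.2 341. ] 8 rows
  [0.1,2.6,-2.6,-0,0.03,0.02]
  [0.2,2.7,-2.7,-0,0.02,0.02]
  [0.3,2.6,-2.6,-0,0.03,0.02]
  [0.4,2.6,-2.7,-0.01,0.02,0.01]
  [0.5,2.7,-2.5,0,0.03,0.02]
  [0.7,2.6,-2.6,0,0.03,0.02]
  [0.8,2.6,-2.6,-0,0.02,0.02]
  [0.8,2.7,-2.5,-0,0.03,0.02]
leg [452.5  31.1 303. ] 4 rows
  [0.6,1.5,1.1,-0.01,0.11,0.02]
  [0.5,1.5,1.1,-0.01,0.12,0.02]
  [0.4,1.5,1.3,-0.01,0.11,0.02]
  [0.3,1.5,1.3,-0.01,0.12,0.03]
leg [615.7  15.4 301. ] 4 rows
  [3.2,-0,2.5,-0,-0,-0]
  [3.2,-0,2.6,-0,-0,-0]
  [3.2,-0,2.5,-0,-0,-0]
  [3.2,-0.1,2.6,-0,-0,-0]
```

>>> play_rows([
  [0.1, 2.6, -2.6, 0, 0.03, 0.02, 0.5],
  [0.2, 2.7, -2.7, 0, 0.02, 0.02, 0.5],
  [0.3, 2.6, -2.6, 0, 0.03, 0.02, 0.5],
  [0.4, 2.6, -2.7, 0, 0.02, 0.01, 0.5],
  [0.5, 2.7, -2.5, 0, 0.03, 0.02, 0.5],
  [0.7, 2.6, -2.6, 0, 0.03, 0.02, 0.5],
  [0.8, 2.6, -2.6, 0, 0.02, 0.02, 0.5],
  [0.8, 2.3, -2.2, 0, 0.03, 0.02, 0.5],
])

```text
time: 10.2
ee_pos: [419.8, 87.0, 344.5]
ee_rot: [0.995, -0.003, 0.103, -0.006]
contact_force: [1.4, -0.2, -1.8]
grip_width: 20.4
```

>>> play_rows([
  [0.6, 1.5, 1.0, -0.01, 0.11, 0.02, 0.5],
  [0.5, 1.5, 1.0, -0.01, 0.12, 0.02, 0.5],
  [0.4, 1.5, 1.2, -0.01, 0.11, 0.02, 0.5],
  [0.3, 1.2, 1, -0.01, 0.12, 0.03, 0.5],
  [0, 0, 0, 0, 0, 0, 0.5],
])

```text
time: 10.7
ee_pos: [448.4, 22.4, 316.8]
ee_rot: [0.949, -0.053, 0.31, 0.015]
contact_force: [-0.4, 0.4, -1.7]
grip_width: 19.8
```

```bash
python3 - <<'E'
from mv import *
th=.66
def tcp(x,y,z,th): return S(x+19*np.sin(th),y,z-19*np.cos(th))
go([(tcp(-150,0,318,th),rot(YW,th)),(tcp(-26,0,316,th),rot(YW,th))],30,.14)
im=cam('side','s3.png'); cv2.imwrite('pics/s3c.png',cv2.resize(im['color'][100:270,270:450],(636,600)))
E
```

```text
t 10.7 p [448.4  22.4 316.8] S [-181.6   -9.1  316.8] F [-0.4  0.4 -1.7] w 19.8 q [ 0.01 -0.11 -0.34  2.35  0.62  0.38 -2.53]
leg [492.3  27.3 303. ] 2 rows
  [1.3,-0.5,1.8,0,0.01,-0.01]
  [1.3,-0.4,1.9,0.01,0.02,-0]
leg [615.7  15.4 301. ] 5 rows
  [1.9,-0,1.6,-0,-0,-0]
  [2,-0,1.5,-0,-0,-0]
  [1.9,-0,1.6,-0,-0,-0]
  [2,-0,1.5,-0,-0,-0]
  [1.9,-0,1.6,-0,-0,-0]
```

View pics/s3c.png

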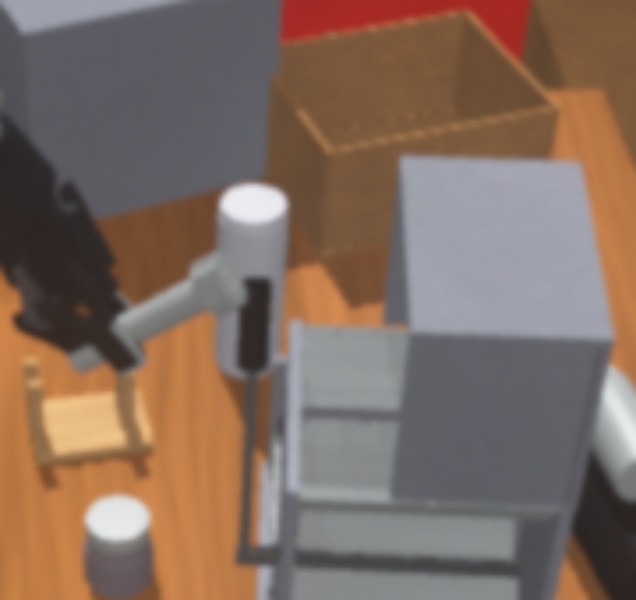

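The shaft is held near its tail, with the pinion (215,283) up and forward. The lever (255,325) is behind and to the left. I move in.

>>> play_rows([
  [1.3, -0.4, 1.7, 0, 0.01, -0.01, 0.5],
  [1.3, -0.4, 1.7, 0.01, 0.02, 0, 0.5],
  [1.9, 0, 1.5, 0, 0, 0, 0.5],
])

```text
time: 11.05
ee_pos: [515.8, 24.3, 306.4]
ee_rot: [0.945, -0.044, 0.323, 0.014]
contact_force: [1.6, 0.3, -1.8]
grip_width: 20.4
```

```bash
python3 - <<'E'
from mv import *
th=.66
def tcp(x,y,z,th): return S(x+19*np.sin(th),y,z-19*np.cos(th))
go([(tcp(-26,0,316,th),rot(YW,th))],22,.14)
E
```

```text
t 11.05 p [515.8  24.3 306.4] S [-114.7   -0.7  306.4] F [ 1.6  0.3 -1.8] w 20.4 q [ 0.07  0.02 -0.37  2.29  0.86  0.33 -2.72]
leg [615.7  15.4 301. ] 5 rows
  [1.5,-0,1.3,-0,0,0]
  [1.5,-0,1.3,-0,0,0]
  [1.6,-0,1.3,-0,0,0]
  [1.5,-0,1.3,-0,0,0]
  [1.5,-0,1.4,-0,0,0]
```

```bash
python3 - <<'E'
from mv import *
th=.6
def tcp(x,y,z,th): return S(x+19*np.sin(th),y,z-19*np.cos(th))
go([(tcp(-95,0,320,th),rot(YW+.14,th)),(tcp(-28,0,314,th),rot(YW+.14,th))],20,.1)
E
```

```text
t 11.05 p [515.8  24.3 306.4] S [-114.7   -0.7  306.4] F [ 1.6  0.3 -1.8] w 20.4 q [ 0.07  0.02 -0.37  2.29  0.86  0.33 -2.72]
leg [546.1  22.1 304.3] 2 rows
  [1.1,-0,1,0.04,-0.03,-0.06]
  [1.2,0.1,1,0.04,-0.03,-0.05]
leg [612.8  15.7 298.3] 4 rows
  [1.3,0.2,1.1,-0,0,-0]
  [1.3,0.2,1,-0,0,-0]
  [1.3,0.3,1.1,-0,0,-0]
  [1.3,0.2,1,-0,0,-0]
```

>>> play_rows([
  [1.1, 0, 1, 0.04, -0.03, -0.06, 0.5],
  [1.2, 0.1, 1, 0.04, -0.03, -0.05, 0.5],
])

```text
time: 11.25
ee_pos: [535.8, 23.1, 304.1]
ee_rot: [0.954, -0.003, 0.301, 0.001]
contact_force: [-0.8, -0.2, -2.2]
grip_width: 20.1
```

```bash
python3 - <<'E'
from mv import *
th=.6
def tcp(x,y,z,th): return S(x+19*np.sin(th),y,z-19*np.cos(th))
go([(tcp(-28,0,314,th),rot(YW+.14,th))],20,.1)
E
```

```text
t 11.25 p [535.8  23.1 304.1] S [-9.470e+01  1.000e-01  3.041e+02] F [-0.8 -0.2 -2.2] w 20.1 q [ 0.13  0.06 -0.37  2.22  0.53  0.31 -2.27]
leg [612.8  15.7 298.3] 4 rows
  [1.5,0.2,1.2,0.01,-0,-0.01]
  [1.5,0.2,1.2,0,-0.01,-0.01]
  [1.5,0.2,1.3,0.01,0,-0.01]
  [1.5,0.2,1.2,0.01,-0,-0.01]
```

Joints are comfortable now. I continue in.

>>> play_rows([
  [1.5, 0.2, 1.1, 0.01, 0, -0.01, 0.5],
  [1.5, 0.2, 1.1, 0, -0.01, -0.01, 0.5],
])

```text
time: 11.45
ee_pos: [575.1, 19.2, 303.7]
ee_rot: [0.956, 0.01, 0.294, -0.001]
contact_force: [-0.5, -0.0, -2.8]
grip_width: 20.4
```

>>> play_rows([
  [1.2, 0.2, 1.0, 0, 0, 0, 0.5],
  [0.9, 0.1, 0.9, 0, 0, 0, 0.5],
  [0, 0, 0, 0, 0, 0, 0.5],
])

```text
time: 11.75
ee_pos: [608.5, 17.4, 300.0]
ee_rot: [0.956, 0.011, 0.292, -0.002]
contact_force: [0.3, 0.4, -3.4]
grip_width: 19.5
```

```bash
python3 - <<'E'
from mv import *
th=.6
def tcp(x,y,z,th): return S(x+19*np.sin(th),y,z-19*np.cos(th))
go([(tcp(-28,0,310,th),rot(YW+.14,th))],20,.1)
s=telemetry.read_state(); r=Ro.from_quat(s['ee_rot']); g=s['ee_pos']-r.apply([0,0,19]); print('grasp',toS(g),'mid',toS(g+r.apply([20,0,0])))
im=cam('side','s4.png'); im2=cam('top'); 
cv2.imwrite('pics/s4c.png',np.hstack([cv2.resize(im['color'][130:270,300:450],(430,400)),cv2.resize(im2['color'][120:250,240:370],(370,400))]))
E
```

```text
t 11.75 p [608.5  17.4 300. ] S [-21.8   1.3 300. ] F [ 0.3  0.4 -3.4] w 19.5 q [ 0.17  0.18 -0.38  2.07  0.48  0.35 -2.14]
leg [612.8  15.7 294.3] 1 rows
  [0,0.2,0.7,0.01,0.01,-0.02]
grasp [-3.22901068e+01  1.24183204e-01  3.15781784e+02] mid [-15.81172096   2.11786587 326.93920409]
```

View pics/s4c.png

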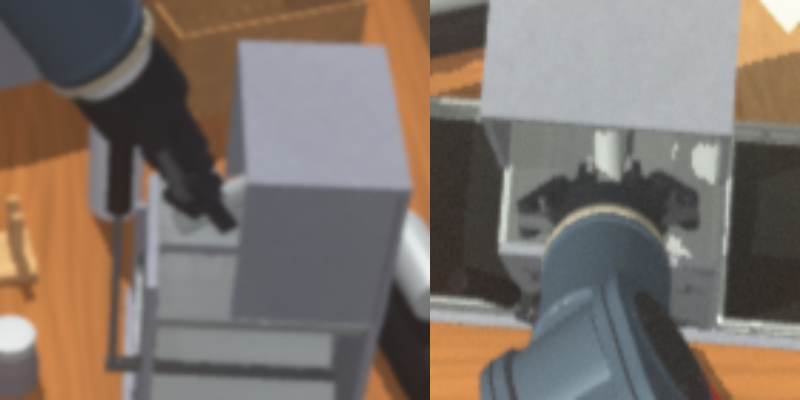

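The shaft is in the mouth, its rod visible at (610,155), with the gripper clear of the lip. Small correction, then release.

>>> play_rows([
  [0.3, 0.2, 1, 0, 0, 0, 0.5],
  [0, 0, 0, 0, 0, 0, 0.5],
  [0, 0, 0, 0, 0, 0, 6],
  [0, 0, 0, 0, 0, 0, 6],
  [0, 0, 0, 0, 0, 0, 6],
  [0, 0, 0, 0, 0, 0, 6],
])

```text
time: 12.45
ee_pos: [614.8, 16.5, 294.6]
ee_rot: [0.956, 0.012, 0.293, -0.002]
contact_force: [0.3, -0.1, 0.4]
grip_width: 60.0
```

```bash
python3 - <<'E'
from mv import *
th=.6
go([(S(-170,0,360),rot(YW+.14,.6))],30,.1)
im=cam('side','s5.png'); im2=cam('top'); 
cv2.imwrite('pics/s5c.png',np.hstack([cv2.resize(im['color'][180:400,310:450],(380,597)),cv2.resize(im2['color'][120:250,310:410],(420,597))]))
E
```

```text
t 12.45 p [614.8  16.5 294.6] S [-15.4   1.  294.6] F [ 0.3 -0.1  0.4] w 60.0 q [ 0.16  0.2  -0.37  2.07  0.51  0.34 -2.16]
leg [460.8  30.3 360. ] 6 rows
  [-1.5,-0.3,-2.3,0,0,-0]
  [-1.5,-0.3,-2.4,0,0,-0]
  [-1.5,-0.3,-2.3,0.01,0,-0.01]
  [-1.5,-0.3,-2.3,-0,0,0]
  [-1.5,-0.3,-2.4,0,0.01,-0]
  [-1.5,-0.3,-2.3,0,-0,-0]
```

View pics/s5c.png

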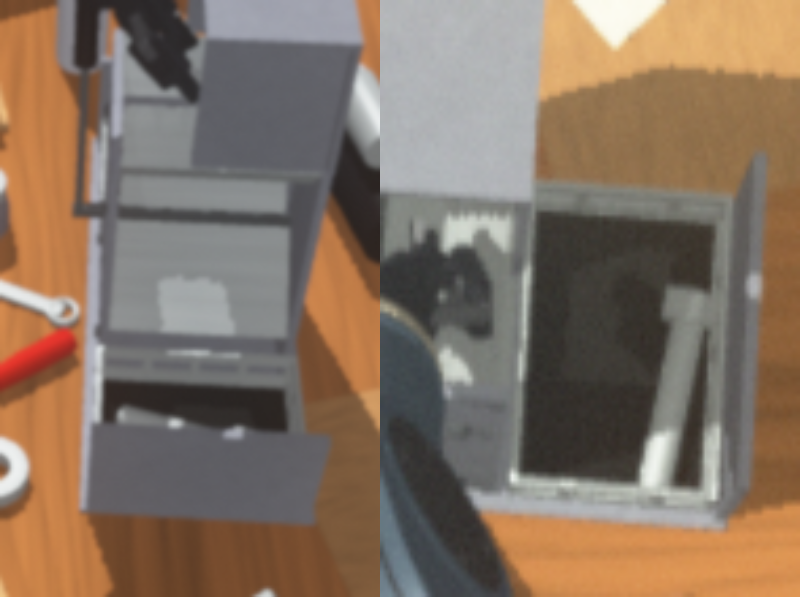

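The shaft lies in the slatted right tray: pinion (685,300), tail (655,480) in the top crop. It is at the basket, and the slat gaps are visible again in the side crop at (200,365). Next I back out and go round to the left of the lever.

>>> play_rows([
  [-1.5, -0.3, -2.3, 0, 0, 0, 4],
  [-1.5, -0.3, -2.4, 0, 0, 0, 2],
  [-1.5, -0.3, -2.3, 0, 0, 0, 0],
  [-1.5, -0.3, -2.3, 0, 0, 0, 0],
  [-1.5, -0.3, -2.4, 0, 0, 0, 0],
  [0, 0, 0, 0, 0, 0, 0],
])

```text
time: 13.15
ee_pos: [482.5, 29.2, 350.8]
ee_rot: [0.956, 0.012, 0.292, -0.002]
contact_force: [0.5, 0.6, 0.4]
grip_width: 0.4
```

```bash
python3 - <<'E'
from mv import *
go([(S(-150,140,370),rot(YW,0)),(S(-112,150,300),rot(YW,0)),(S(-112,150,266),rot(YW,0))],38,.12)
P=cloud(cam('top')); L=toS(P.reshape(-1,3)); m=(abs(L[:,0])<85)&(L[:,1]<-95)&(L[:,1]>-222)&(L[:,2]>18)&(L[:,2]<44); k=L[m]; print(len(k))
k=k[(abs(k[:,0])<78)&(k[:,1]<-105)&(k[:,1]>-212)]; print(len(k),np.median(k,0),k.min(0),k.max(0))
E
```

```text
t 13.15 p [482.5  29.2 350.8] S [-148.3    1.   350.8] F [0.5 0.6 0.4] w 0.4 q [ 0.25 -0.09 -0.45  2.2   0.15  0.45 -1.87]
leg [494.1 167.7 370. ] 6 rows
  [0.4,-2.3,-0.1,-0.01,-0.1,0.02]
  [0.3,-2.3,-0.2,-0,-0.1,0.02]
  [0.3,-2.3,-0.2,-0.01,-0.1,0.02]
  [0.2,-2.3,-0.3,-0,-0.1,0.02]
  [0.1,-2.4,-0.3,-0.01,-0.09,0.02]
  [0,-2.3,-0.3,-0,-0.1,0.02]
leg [532.9 174.  300. ] 3 rows
  [1.3,-0.3,2.3,-0,-0,-0]
  [1.2,-0.3,2.4,-0,-0,-0]
  [1.3,-0.4,2.3,-0,-0,-0]
leg [532.9 174.  266. ] 1 rows
  [-0,0,3.4,-0,-0,-0]
452
361 [ -18.9297417  -198.56042222   31.31383858] [ -77.78848522 -211.73670922   18.13781255] [  75.61255804 -113.77061867   43.68802231]
```

>>> play_rows([
  [0.4, -2.3, -0.1, -0.01, -0.1, 0.02, 0],
  [0.3, -2.3, -0.2, 0, -0.1, 0.02, 0],
  [0.3, -2.3, -0.2, -0.01, -0.1, 0.02, 0],
  [0.2, -2.3, -0.3, 0, -0.1, 0.02, 0],
  [0.1, -2.4, -0.3, -0.01, -0.09, 0.02, 0],
  [0, -2.3, -0.3, 0, -0.1, 0.02, 0],
  [0, 0, 0, 0, 0, 0, 0],
])

```text
time: 13.9
ee_pos: [499.7, 169.1, 366.1]
ee_rot: [0.998, -0.057, -0.01, 0.001]
contact_force: [0.8, -0.4, -0.3]
grip_width: -0.1
```

```bash
python3 - <<'E'
from mv import *
go([(S(-112,148,310),rot(YW,0)),(S(-112,148,266),rot(YW,0))],30,.12)
E
```

```text
t 13.9 p [499.7 169.1 366.1] S [-144.5  141.9  366.1] F [ 0.8 -0.4 -0.3] w -0.1 q [ 0.04  0.31 -0.63  1.56  0.17  1.35 -2.29]
leg [532.7 172.1 310. ] 3 rows
  [1.1,-0.2,1.8,0,0.01,-0.01]
  [1.1,-0.2,1.9,0,0,-0]
  [1.1,-0.3,1.9,0,0.01,-0.01]
leg [532.7 172.1 266. ] 2 rows
  [0,0,2.2,0,-0,0]
  [0,0,2.2,0,-0,0]
```

>>> play_rows([
  [1.1, -0.2, 1.8, 0, 0.01, -0.01, 0],
  [1.1, -0.2, 1.9, 0, 0, 0, 0],
  [0.9, -0.2, 1.9, 0, 0.01, -0.01, 0],
  [0, 0, 2.2, 0, 0, 0, 0],
  [0, 0, 1.9, 0, 0, 0, 0],
  [0, 0, 0, 0, 0, 0, 0],
])

```text
time: 14.5
ee_pos: [536.3, 169.3, 260.7]
ee_rot: [0.999, -0.047, 0.004, 0.002]
contact_force: [-0.0, 0.1, 0.0]
grip_width: 0.0
```

```bash
python3 - <<'E'
from mv import *
go([(S(-112,-25,266),rot(YW,0))],15,.12)
E
```

```text
t 14.5 p [536.3 169.3 260.7] S [-108.1  145.6  260.7] F [-0.   0.1  0. ] w 0.0 q [ 0.01  0.42 -0.6   1.69  0.27  1.11 -2.33]
leg [ 5.161e+02 -1.000e-01  2.660e+02] 12 rows
  [-0,1.4,-0,0,-0,0]
  [-0.1,1.4,-0.1,0,-0,0]
  [-0,1.5,-0,0,-0,0]
  [-0,1.4,-0.1,0,-0,0]
  [-0.1,1.4,0,0,-0,0]
  [-0,1.4,-0,0,-0,0]
  [-0,1.5,-0.1,0,-0,0]
  [-0.1,1.4,-0,0,-0,0]
  [-0,1.4,-0.1,0,-0.01,0]
  [-0,1.4,0,0,0,0]
  [-0.1,1.4,-0,0,0,0]
  [-0,1.5,-0.1,0,0,0]
```

>>> play_rows([
  [0, 1, 0, 0, 0, 0, 0],
  [-0.1, 1, -0.1, 0, 0, 0, 0],
  [0, 1.2, 0, 0, 0, 0, 0],
  [0, 1.2, -0.1, 0, 0, 0, 0],
  [-0.1, 1.2, 0, 0, 0, 0, 0],
  [0, 1.2, 0, 0, 0, 0, 0],
  [0, 1.2, -0.1, 0, 0, 0, 0],
  [-0.1, 1.2, 0, 0, 0, 0, 0],
  [0, 1.2, -0.1, 0, 0, 0, 0],
  [0, 1.0, 0, 0, 0, 0, 0],
])

```text
time: 15.5
ee_pos: [529.0, 67.9, 285.9]
ee_rot: [0.999, -0.041, 0.023, -0.012]
contact_force: [-3.6, 3.7, 5.4]
grip_width: -0.5
```

```bash
python3 - <<'E'
from mv import *
go([(S(-112,-30,266),rot(YW,0))],10,.12)
E
```

```text
t 15.5 p [529.   67.9 285.9] S [-105.7   44.   285.9] F [-3.6  3.7  5.4] w -0.5 q [ 0.24  0.33 -0.61  1.75  0.21  1.07 -2.09]
leg [515.6  -5.1 266. ] 8 rows
  [-0.1,0.9,0.2,-0,-0.01,0]
  [-0.1,1,0.2,-0.01,-0,0]
  [-0.1,0.9,0.3,0,-0.01,0.01]
  [-0.1,0.9,0.2,-0,-0,-0]
  [-0.1,0.9,0.2,-0.01,-0.01,-0]
  [-0.1,1,0.3,0,-0,0]
  [-0.1,0.9,0.2,-0,-0.01,0]
  [-0,0.9,0.3,-0.01,-0,0]
```

>>> play_rows([
  [-0.1, 0.9, 0.2, 0, -0.01, 0, 0],
  [-0.1, 0.9, 0.3, -0.01, -0.01, 0, 0],
  [-0.1, 0.9, 0.3, 0, -0.01, 0, 0],
  [-0.1, 0.9, 0.3, 0, 0, 0, 0],
  [-0.1, 0.8, 0.3, -0.01, 0, 0, 0],
  [-0.1, 0.8, 0.3, 0, 0, 0, 0],
])

```text
time: 16.1
ee_pos: [524.6, 17.6, 283.5]
ee_rot: [0.999, -0.04, 0.021, -0.005]
contact_force: [0.0, 2.8, 3.4]
grip_width: 0.3
```

```bash
python3 - <<'E'
from mv import *
go([(S(-112,-45,266),rot(YW,0))],5,.12)
E
```

```text
t 16.1 p [524.6  17.6 283.5] S [-105.2   -6.5  283.5] F [0.  2.8 3.4] w 0.3 q [ 0.32  0.32 -0.6   1.77  0.21  1.07 -2.  ]
leg [514.2 -20.1 266. ] 9 rows
  [-0.1,0.4,0.2,-0,-0,0]
  [-0.1,0.5,0.2,-0,-0.01,0]
  [-0.1,0.4,0.2,-0,-0,0.01]
  [-0.1,0.4,0.1,-0.01,-0.01,-0]
  [-0,0.4,0.2,0,-0,-0]
  [-0.1,0.5,0.2,0,-0.01,0]
  [-0.1,0.4,0.2,0,-0,0]
  [-0.1,0.4,0.2,-0,-0.01,0]
  [-0,0.5,0.2,-0,-0,0.01]
```

>>> play_rows([
  [-0.3, 0.4, 0.5, 0, -0.02, 0, 0],
  [-0.3, 0.4, 0.5, 0, -0.02, 0, 0],
  [-0.2, 0.4, 0.5, 0, -0.02, 0, 0],
  [-0.2, 0.4, 0.5, 0, -0.01, 0, 0],
])

```text
time: 16.5
ee_pos: [517.0, -2.6, 268.4]
ee_rot: [0.999, -0.042, -0.009, -0.005]
contact_force: [0.8, 0.5, 3.2]
grip_width: 0.2
```

>>> play_rows([
  [0, 0.4, 0.4, 0, 0, 0, 0],
  [0, 0.4, 0.3, 0, 0, 0, 0],
  [0, 0.4, 0.2, 0, 0, 0, 0],
])

```text
time: 16.8
ee_pos: [515.8, -16.9, 259.1]
ee_rot: [0.999, -0.043, -0.008, -0.005]
contact_force: [-0.6, 1.3, 3.2]
grip_width: 0.3
```

```bash
python3 - <<'E'
from mv import *
go([(S(-112,-55,266),rot(YW,0))],4,.12)
E
```

```text
t 16.8 p [515.8 -16.9 259.1] S [-110.7  -41.7  259.1] F [-0.6  1.3  3.2] w 0.3 q [ 0.37  0.36 -0.58  1.78  0.21  1.08 -1.94]
leg [513.2 -30.  266. ] 4 rows
  [-0,0.3,-0.2,-0,0,0]
  [-0.1,0.4,-0.2,-0,0.01,0]
  [-0,0.3,-0.1,-0.01,0,0.01]
  [-0.1,0.3,-0.2,0,0.01,-0]
```

>>> play_rows([
  [0, 0.3, 0, 0, 0, 0, 0],
  [0, 0.3, 0, 0, 0, 0, 0],
])

```text
time: 17.0
ee_pos: [514.8, -23.1, 258.5]
ee_rot: [0.999, -0.043, -0.009, -0.005]
contact_force: [0.3, 2.9, -0.1]
grip_width: 0.0
```

>>> play_rows([
  [0, 0.3, 0, 0, 0, 0, 0],
  [0, 0.3, 0, 0, 0, 0, 0],
])

```text
time: 17.2
ee_pos: [514.7, -25.4, 258.8]
ee_rot: [0.999, -0.041, -0.008, -0.008]
contact_force: [1.3, 14.9, 0.7]
grip_width: -0.2
```

>>> play_rows([
  [0, 0.4, 0, 0, 0, 0, 0],
  [0, 0.4, 0, 0, 0, 0, 0],
])

```text
time: 17.4
ee_pos: [514.9, -25.7, 259.7]
ee_rot: [0.999, -0.038, -0.007, -0.013]
contact_force: [1.7, 14.3, 2.0]
grip_width: -0.1
```

>>> play_rows([
  [0, 0.5, 0, 0, 0, 0, 0],
  [0, 0.5, 0, 0, 0, 0, 0],
])

```text
time: 17.6
ee_pos: [515.0, -26.2, 260.6]
ee_rot: [0.999, -0.034, -0.006, -0.019]
contact_force: [0.6, 17.1, 2.2]
grip_width: -0.0
```

At the stop. Press a bit more firmly, then retreat.

>>> play_rows([
  [0, 0.9, 0.1, 0, 0, 0, 0],
  [0, 1, 0.1, 0, 0, 0, 0],
])

```text
time: 17.8
ee_pos: [515.0, -26.8, 260.8]
ee_rot: [0.999, -0.026, -0.004, -0.03]
contact_force: [-3.7, 37.3, 9.3]
grip_width: 0.4
```

>>> play_rows([
  [0, 1.4, 0.1, 0, 0, 0, 0],
  [0, 1.4, 0.1, 0, 0, 0, 0],
])

```text
time: 18.0
ee_pos: [514.9, -26.6, 261.4]
ee_rot: [0.999, -0.014, -0.002, -0.047]
contact_force: [-3.3, 46.5, 16.9]
grip_width: -0.0
```

```bash
python3 - <<'E'
from mv import *
go([(S(-112,-10,300),rot(YW,0))],40,.12)
E
```

```text
t 18.0 p [514.9 -26.6 261.4] S [-110.7  -51.4  261.4] F [-3.3 46.5 16.9] w -0.0 q [ 0.47  0.36 -0.62  1.79  0.13  1.05 -1.78]
leg [517.6  14.8 300. ] 2 rows
  [0.1,-2.2,-1.7,-0.05,0,0.03]
  [-0,-2.2,-1.9,-0.04,0.01,0.04]
```

>>> play_rows([
  [0, -2, 0, -0.04, 0, 0.03, 0],
  [0, -2.2, -1.9, -0.04, 0.01, 0.04, 0],
  [0, 0, -4, 0, 0, 0, 3],
  [0, 0, -4, 0, 0, 0, 6],
])

```text
time: 18.4
ee_pos: [513.6, 16.8, 362.3]
ee_rot: [0.999, -0.047, -0.004, -0.006]
contact_force: [0.8, -0.3, -0.0]
grip_width: 28.3
```

```bash
python3 - <<'E'
from mv import *
c=np.array([385.7,-301,0])
go([(c+[0,0,200],rot(.04,0)),(c+[0,0,130],rot(.04,0))],42,.12)
im=cam('side'); C=cloud(im); L=toS(C.reshape(-1,3)).reshape(C.shape)
m=(L[...,0]<-98)&(L[...,0]>-126)&(L[...,1]<10)&(L[...,1]>-130)&(L[...,2]>150)&(L[...,2]<310)&(im['color'].max(2)<90)
k=L[m]
for z in range(150,310,20):
    q=k[(k[:,2]>z)&(k[:,2]<z+20)]
    if len(q): print(z,len(q),q.mean(0).round(1),q[:,1].min().round(1),q[:,1].max().round(1),'ang',np.arctan2(q[:,1].mean(),q[:,2].mean()-130).round(3))
E
```

```text
t 18.4 p [513.6  16.8 362.3] S [-116.1   -8.3  362.3] F [ 0.8 -0.3 -0. ] w 28.3 q [ 0.33  0.28 -0.61  1.61  0.15  1.31 -1.96]
leg [ 385.7 -301.   200. ] 10 rows
  [-1,3.3,1.6,-0,0,-0.01]
  [-1,3.3,1.6,-0,0,-0.02]
  [-1,3.3,1.6,-0,0,-0.01]
  [-1.1,3.2,1.6,-0,0,-0.01]
  [-1.1,3.3,1.6,-0.01,0,-0.02]
  [-1.2,3.2,1.6,0,0,-0.01]
  [-1.2,3.2,1.6,0,0,-0.01]
  [-1.3,3.2,1.6,-0,0.01,-0.02]
  [-1.3,3.1,1.6,-0,-0,-0.01]
  [-1.4,3.2,1.6,-0,-0,-0.01]
leg [ 385.7 -301.   130. ] 2 rows
  [-0,0,3.5,-0,-0,-0]
  [-0,0,3.5,-0,-0,-0]
150 6 [-112.1  -26.1  161.8] -30.0 -21.9 ang -0.686
170 2 [-111.2  -34.2  178.6] -36.2 -32.1 ang -0.612
190 3 [-111.5  -45.2  198. ] -48.3 -41.6 ang -0.587
210 5 [-111.   -58.5  223. ] -61.2 -56.0 ang -0.562
230 7 [-111.5  -71.7  243. ] -77.0 -63.4 ang -0.566
250 26 [-111.   -81.6  260.5] -88.7 -72.3 ang -0.559
270 28 [-111.2  -92.3  280.5] -100.0 -79.8 ang -0.55
290 62 [-111.   -95.7  298.7] -103.8 -86.9 ang -0.516
```

The lever is at about -0.50 rad after the surface correction, at its right stop. On to the solenoid.

>>> play_rows([
  [-1, 3.3, 0, 0, 0, -0.01, 8.5],
  [-1, 3.3, 0, 0, 0, -0.02, 8.5],
  [-1, 3.3, 1, 0, 0, -0.01, 8.5],
  [-1.1, 3.2, 2, 0, 0, -0.01, 8.5],
  [-1.1, 3.3, 2, 0, 0, -0.02, 8.5],
  [-1.2, 3.2, 2, 0, 0, -0.01, 8.5],
  [-1.2, 3.2, 2, 0, 0, -0.01, 8.5],
  [-1.3, 3, 2, 0, 0.01, -0.02, 8.5],
  [-1.1, 2, 2, 0, 0, -0.01, 8.5],
  [-0.6, 1, 1, 0, 0, 0, 8.5],
])

```text
time: 19.45
ee_pos: [395.2, -277.8, 224.2]
ee_rot: [1.0, 0.017, 0.01, -0.003]
contact_force: [-0.4, 0.2, 0.4]
grip_width: 84.9
```

```bash
python3 - <<'E'
from mv import *
c=np.array([385.7,-301,0])
go([(c+[0,0,130],rot(.04,0))],32,.12)
E
```

```text
t 19.45 p [ 395.2 -277.8  224.2] S [-205.7 -312.9  224.2] F [-0.4  0.2  0.4] w 84.9 q [ 0.88  0.32 -0.47  1.94  0.16  0.91 -1.2 ]
leg [ 385.7 -301.   130. ] 4 rows
  [-0.3,0.6,2.3,-0,-0.01,-0]
  [-0.3,0.6,2.4,-0,-0,-0]
  [-0.3,0.6,2.3,-0,-0.01,-0.01]
  [-0.2,0.5,2.4,-0.01,-0,0]
```

>>> play_rows([
  [-0.3, 0.6, 2.3, 0, -0.01, 0, 8.5],
  [-0.3, 0.6, 2.4, 0, 0, 0, 8.5],
  [-0.3, 0.5, 2.2, 0, -0.01, 0, 8.5],
  [-0.1, 0.3, 1, 0, 0, 0, 8.5],
  [0, 0, 0, 0, 0, 0, 8.5],
])

```text
time: 19.95
ee_pos: [385.7, -300.1, 142.5]
ee_rot: [1.0, 0.015, -0.001, -0.002]
contact_force: [0.0, -0.7, 1.6]
grip_width: 84.9
```

```bash
python3 - <<'E'
from mv import *
c=np.array([385.7,-301,0])
go([(c+[0,0,41],rot(.04,0))],22,.12)
im=cam('side','s6.png'); im2=cam('top'); 
cv2.imwrite('pics/s6c.png',np.hstack([cv2.resize(im['color'][330:480,200:350],(400,400)),cv2.resize(im2['color'][220:350,380:510],(400,400))]))
E
```

```text
t 19.95 p [ 385.7 -300.1  142.5] S [-213.1 -336.   142.5] F [ 0.  -0.7  1.6] w 84.9 q [ 0.87  0.44 -0.42  2.02  0.25  0.74 -1.25]
leg [ 385.7 -301.    41. ] 5 rows
  [0,0,2,-0,0,-0]
  [0,0.1,2.1,-0,0,-0]
  [0,-0,2,-0,0,-0.01]
  [0,0,2,-0,0,0]
  [0,0,2,-0,0,-0]
```

View pics/s6c.png

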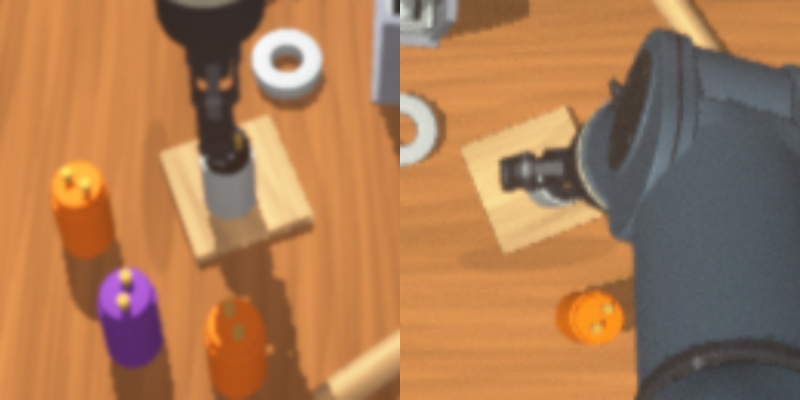

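The fingers straddle the steel can with the black cap (230,180), and the look-alikes are well clear. I descend and grip.

>>> play_rows([
  [0, 0, 2.2, 0, 0, 0, 8.5],
  [0, 0.1, 2.2, 0, 0, 0, 8.5],
  [0, 0, 2.2, 0, 0, 0, 8.5],
  [0, 0, 2.1, 0, 0, 0, 8.5],
  [0, 0, 1.5, 0, 0, 0, 8.5],
  [0, 0, 0.4, 0, 0, 0, 8.5],
  [0, 0, 0, 0, 0, 0, 8.5],
])

```text
time: 20.75
ee_pos: [395.2, -302.7, 43.7]
ee_rot: [1.0, 0.016, 0.008, 0.003]
contact_force: [0.6, -1.2, 0.6]
grip_width: 84.8
```

```bash
python3 - <<'E'
from mv import *
c=np.array([385.7,-301,0])
go([(c+[0,0,41],rot(.04,0))],22,.12)
E
```

```text
t 20.75 p [ 395.2 -302.7   43.7] S [-203.4 -337.8   43.7] F [ 0.6 -1.2  0.6] w 84.8 q [ 0.78  0.59 -0.32  2.11  0.38  0.48 -1.36]
leg [ 385.7 -301.    41. ] 1 rows
  [-0.9,-0.2,0.3,0.01,-0.02,-0.01]
```

>>> play_rows([
  [-0.9, -0.2, 0.2, 0.01, -0.02, -0.01, 8.5],
  [-0.1, 0, 0, 0, 0, 0, 6],
  [0, 0, 0, 0, 0, 0, 4],
  [0, 0, 0, 0, 0, 0, 3],
  [0, 0, 0, 0, 0, 0, 3],
  [0, 0, 0, 0, 0, 0, 3],
])

```text
time: 21.35
ee_pos: [385.7, -302.0, 45.0]
ee_rot: [1.0, 0.021, -0.001, -0.0]
contact_force: [0.6, -0.4, -3.7]
grip_width: 42.3
```

>>> play_rows([
  [0, 0, -1.5, 0, 0, 0, 3],
  [0, 0, -3, 0, 0, 0, 3],
  [0, 0, -4, 0, 0, 0, 3],
  [0, 0, -4, 0, 0, 0, 3],
])

```text
time: 21.75
ee_pos: [382.8, -299.7, 168.2]
ee_rot: [1.0, 0.022, -0.006, -0.004]
contact_force: [-0.0, -0.7, -1.4]
grip_width: 42.5
```

```bash
python3 - <<'E'
from mv import *
th=.6
def tcp(x,y,z,th): return S(x+11*np.sin(th),y,z-11*np.cos(th))   # solenoid middle
go([(tcp(-200,-40,345,0.3),rot(YW+.14,0.3)),(tcp(-150,0,335,th),rot(YW+.14,th))],42,.12)
E
```

```text
t 21.75 p [ 382.8 -299.7  168.2] S [-216.  -336.   168.2] F [-0.  -0.7 -1.4] w 42.5 q [ 0.89  0.4  -0.44  1.98  0.23  0.82 -1.21]
leg [430.3  -7.  334.5] 9 rows
  [0.6,-3.2,-1.8,-0,0.03,-0]
  [0.7,-3.3,-1.8,-0,0.04,-0]
  [0.8,-3.2,-1.8,-0,0.03,-0]
  [0.9,-3.3,-1.8,-0,0.04,-0]
  [0.8,-3.2,-1.7,-0,0.03,-0]
  [1,-3.3,-1.7,-0.01,0.04,-0]
  [1,-3.2,-1.6,0,0.03,-0]
  [1.1,-3.2,-1.7,0,0.04,-0]
  [1.1,-3.2,-1.6,0,0.03,-0]
leg [486.9  27.8 325.9] 3 rows
  [1.8,-1.1,0.8,0,0.1,-0]
  [1.6,-1.1,1,0,0.1,-0]
  [1.6,-1.1,1.2,0,0.1,-0]
```

>>> play_rows([
  [0.6, -3.2, -1.8, 0, 0.03, 0, 3],
  [0.7, -3.3, -1.8, 0, 0.04, 0, 3],
  [0.8, -3.2, -1.8, 0, 0.03, 0, 3],
  [0.9, -3.3, -1.8, 0, 0.04, 0, 3],
  [0.8, -3.2, -1.7, 0, 0.03, 0, 3],
  [1, -3.3, -1.7, -0.01, 0.04, 0, 3],
  [1, -3.2, -1.6, 0, 0.03, 0, 3],
  [1.1, -2.8, -1.7, 0, 0.04, 0, 3],
  [0.8, -2, -1.4, 0, 0.03, 0, 3],
])

```text
time: 22.65
ee_pos: [427.9, -15.7, 339.0]
ee_rot: [0.988, 0.018, 0.154, -0.001]
contact_force: [0.6, -0.0, -3.5]
grip_width: 42.6
```

```bash
python3 - <<'E'
from mv import *
th=.66
def tcp(x,y,z,th): return S(x+7*np.sin(th),y,z-7*np.cos(th))   # solenoid middle
go([(tcp(-150,0,335,th),rot(YW+.14,th)),(tcp(-70,0,329,th),rot(YW+.14,th))],32,.11)
E
```

```text
t 22.65 p [427.9 -15.7 339. ] S [-198.4  -48.9  339. ] F [ 0.6 -0.  -3.5] w 42.6 q [ 0.66 -0.06 -0.69  2.07 -0.04  0.81 -1.55]
leg [485.   28.  329.5] 4 rows
  [1.3,-1,0.7,0,0.09,-0]
  [1.3,-1.1,0.8,0,0.08,-0]
  [1.2,-1,0.8,0.01,0.09,-0]
  [1.1,-1,1,-0,0.09,-0]
leg [564.6  20.3 323.5] 3 rows
  [2,0.4,1.8,-0,-0,-0]
  [1.9,0.3,1.8,-0,-0,-0]
  [2,0.4,1.8,-0,-0,-0]
```

>>> play_rows([
  [1.3, -1, 0.7, 0, 0.09, 0, 3],
  [1.3, -1.1, 0.8, 0, 0.08, 0, 3],
  [1.2, -1, 0.8, 0.01, 0.09, 0, 3],
  [1.0, -0.8, 0.8, 0, 0.09, 0, 3],
  [0, 0, 0, 0, 0, 0, 3],
])

```text
time: 23.15
ee_pos: [482.0, 31.5, 332.6]
ee_rot: [0.944, 0.023, 0.33, -0.008]
contact_force: [-1.3, 0.1, -3.1]
grip_width: 42.4
```

```bash
python3 - <<'E'
from mv import *
th=.66
def tcp(x,y,z,th): return S(x+7*np.sin(th),y,z-7*np.cos(th))   # solenoid middle
go([(tcp(-65,0,329,th),rot(YW+.14,th)),(tcp(-10,0,296,th),rot(YW+.14,th))],22,.11)
E
```

```text
t 23.15 p [482.   31.5 332.6] S [-149.     3.3  332.6] F [-1.3  0.1 -3.1] w 42.4 q [ 0.66 -0.1  -0.81  2.3  -0.    0.24 -1.69]
leg [569.6  19.8 323.5] 5 rows
  [1.2,0.3,1.2,-0,-0,0]
  [1.3,0.3,1.3,-0,-0.01,0]
  [1.2,0.4,1.2,-0,0,0]
  [1.3,0.3,1.2,-0,-0,0]
  [1.3,0.3,1.2,-0,-0,0]
leg [624.3  14.5 290.5] 3 rows
  [0.7,0.3,2,-0,-0,0]
  [0.8,0.2,2,-0,-0,0]
  [0.7,0.3,1.9,-0,-0,0]
```

>>> play_rows([
  [1.2, 0.3, 1.2, 0, -0.03, 0, 3],
  [1.3, 0.3, 1.2, 0, -0.03, 0, 3],
])

```text
time: 23.35
ee_pos: [512.9, 25.9, 327.0]
ee_rot: [0.955, 0.024, 0.297, -0.005]
contact_force: [-0.0, 0.5, -3.1]
grip_width: 42.6
```

```bash
python3 - <<'E'
from mv import *
th=.62
def tcp(x,y,z,th): return S(x+7*np.sin(th),y,z-7*np.cos(th))   # solenoid middle
go([(tcp(-65,0,329,th),rot(YW+.14,th)),(tcp(-12,0,295,th),rot(YW+.14,th))],18,.11)
r=Ro.from_quat(telemetry.read_state()['ee_rot']); z=r.apply([0,0,1]); print('lean',np.arccos(-z[2]))
E
```

```text
t 23.35 p [512.9  25.9 327. ] S [-117.7    0.7  327. ] F [-0.   0.5 -3.1] w 42.6 q [ 0.78  0.   -0.98  2.2   0.26  0.36 -1.93]
leg [569.3  19.8 323.3] 4 rows
  [1.1,0.2,0.9,0,0,0]
  [1.1,0.2,0.8,0,0.01,0]
  [1.1,0.3,0.9,0,0,0]
  [1.1,0.2,0.9,0,0.01,0.01]
leg [622.1  14.8 289.3] 4 rows
  [0.6,0.2,1.5,0,-0,-0]
  [0.5,0.1,1.4,0,-0,-0]
  [0.6,0.2,1.5,0,-0,-0]
  [0.6,0.2,1.4,0,-0,-0]
lean 0.603291375898294
```

>>> play_rows([
  [1.1, 0.2, 0.8, 0, 0, 0, 3],
  [1.1, 0.2, 0.8, 0, 0, 0, 3],
  [1.1, 0.3, 0.9, 0, 0, 0, 3],
  [0.7, 0.2, 0.6, 0, 0, 0, 3],
])

```text
time: 23.75
ee_pos: [565.9, 10.8, 323.6]
ee_rot: [0.957, 0.019, 0.291, 0.001]
contact_force: [-0.5, 0.3, -2.8]
grip_width: 42.5
```

```bash
python3 - <<'E'
from mv import *
th=.66
def tcp(x,y,z,th): return S(x+7*np.sin(th),y,z-7*np.cos(th))   # solenoid middle
go([(tcp(-12,0,295,th),rot(YW+.14,th))],18,.11)
r=Ro.from_quat(telemetry.read_state()['ee_rot']); z=r.apply([0,0,1]); print('lean',np.arccos(-z[2]))
im=cam('side','s7.png'); im2=cam('top'); 
cv2.imwrite('pics/s7c.png',np.hstack([cv2.resize(im['color'][130:270,300:450],(430,400)),cv2.resize(im2['color'][120:250,240:370],(370,400))]))
E
```

```text
t 23.75 p [565.9  10.8 323.6] S [-63.5  -9.3 323.6] F [-0.5  0.3 -2.8] w 42.5 q [ 0.69  0.13 -0.93  2.1   0.53  0.43 -2.16]
leg [622.3  14.7 289.5] 4 rows
  [0.7,-0.1,1.5,0,0.02,0]
  [0.7,-0,1.5,0.01,0.02,0]
  [0.6,-0.1,1.5,0,0.01,0]
  [0.6,-0,1.6,0,0.02,0]
lean 0.5899299300614635
```

View pics/s7c.png

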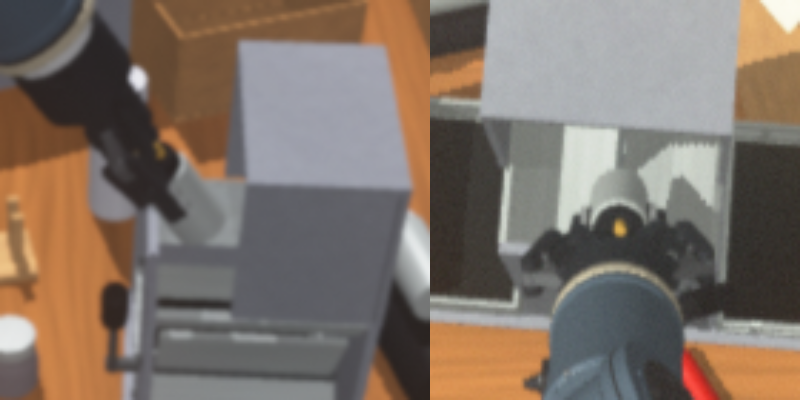

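The solenoid is held and entering over the rim at (190,200). The lever (115,310) is over to the right, and the hood is clear. I continue.

>>> play_rows([
  [0.7, -0.2, 1.4, 0, 0.02, 0, 3],
  [0.7, -0.2, 1.4, 0.01, 0.02, 0, 3],
])

```text
time: 24.05
ee_pos: [592.6, 13.5, 308.7]
ee_rot: [0.951, 0.019, 0.309, -0.002]
contact_force: [0.7, 0.2, -2.9]
grip_width: 42.3
```

```bash
python3 - <<'E'
from mv import *
th=.66
def tcp(x,y,z,th): return S(x+7*np.sin(th),y,z-7*np.cos(th))   # solenoid middle
go([(tcp(-12,0,295,th),rot(YW+.14,th))],18,.11)
E
```

```text
t 24.05 p [592.6  13.5 308.7] S [-37.2  -4.1 308.7] F [ 0.7  0.2 -2.9] w 42.3 q [ 0.57  0.18 -0.83  2.11  0.74  0.36 -2.36]
leg [622.3  14.7 289.5] 2 rows
  [0.6,-0,1.7,0,0.02,-0]
  [0.6,-0,1.6,0.01,0.01,-0]
```

>>> play_rows([
  [0.6, -0.1, 1.5, 0, 0.01, 0, 3],
  [0.6, -0.1, 1.4, 0, 0, -0.01, 3],
  [0, 0, 0, 0, 0, 0, 3],
])

```text
time: 24.35
ee_pos: [618.8, 12.6, 290.4]
ee_rot: [0.95, 0.022, 0.311, 0.003]
contact_force: [0.6, 0.1, -2.5]
grip_width: 42.6
```

```bash
python3 - <<'E'
from mv import *
th=.64
def tcp(x,y,z,th): return S(x+7*np.sin(th),y,z-7*np.cos(th))   # solenoid middle
go([(tcp(-12,0,295,th),rot(YW+.14,th))],18,.11)
s=telemetry.read_state(); r=Ro.from_quat(s['ee_rot']); print('mid',toS(s['ee_pos']-r.apply([0,0,7])))
E
```

```text
t 24.35 p [618.8  12.6 290.4] S [-11.   -2.5 290.4] F [ 0.6  0.1 -2.5] w 42.6 q [ 0.46  0.24 -0.73  2.1   0.9   0.35 -2.51]
leg [622.2  14.7 289.4] 1 rows
  [0.2,-0.2,0.3,0.02,0.01,0.01]
mid [-15.12442449  -2.91465507 295.99535837]
```

Nudge 5 mm forward, then release.

>>> play_rows([
  [0.4, -0.2, 0.5, 0, 0, 0, 3],
  [0, 0, 0, 0, 0, 0, 3],
  [0, 0, 0, 0, 0, 0, 7.5],
  [0, 0, 0, 0, 0, 0, 7.5],
  [0, 0, 0, 0, 0, 0, 7.5],
  [0, 0, 0, 0, 0, 0, 7.5],
  [0, 0, 0, 0, 0, 0, 7.5],
])

```text
time: 25.05
ee_pos: [624.7, 13.4, 292.1]
ee_rot: [0.95, 0.021, 0.313, 0.005]
contact_force: [-0.2, 0.1, 0.0]
grip_width: 74.9
```

```bash
python3 - <<'E'
from mv import *
go([(S(-150,0,370),rot(YW+.14,.6))],30,.1)
im2=cam('top'); im=cam('side')
cv2.imwrite('pics/s8c.png',np.hstack([cv2.resize(im['color'][130:270,300:450],(430,400)),cv2.resize(im2['color'][120:250,200:330],(370,400))]))
E
```

```text
t 25.05 p [624.7  13.4 292.1] S [ -5.2  -1.2 292.1] F [-0.2  0.1  0. ] w 74.9 q [ 0.45  0.25 -0.73  2.08  0.91  0.36 -2.52]
leg [480.7  28.4 370. ] 6 rows
  [-1.1,-0.3,-2.5,0,-0.01,0]
  [-1.2,-0.3,-2.4,0.01,-0,0]
  [-1.2,-0.4,-2.5,0,-0.01,0]
  [-1.2,-0.3,-2.4,0,-0,0]
  [-1.2,-0.3,-2.5,0.01,-0.01,0.01]
  [-1.2,-0.4,-2.4,0,-0.01,-0]
```

View pics/s8c.png

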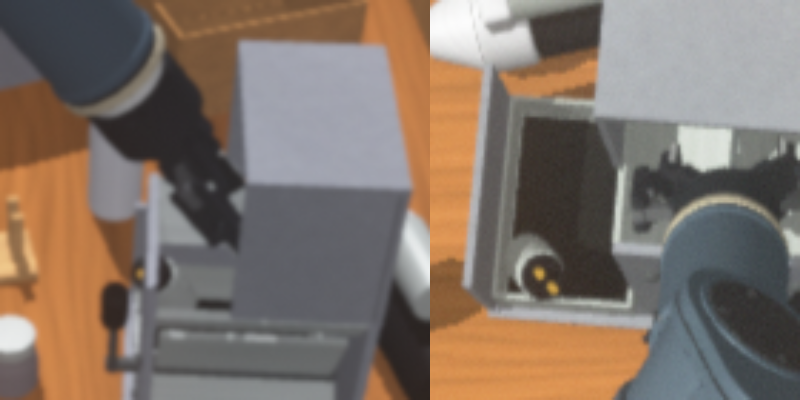

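The solenoid is in the left tray (tin), its cap at (545,275) in the top crop. I back out and check that it is at rest.

>>> play_rows([
  [-1.1, -0.3, -2.5, 0, -0.01, 0, 7.5],
  [-1.2, -0.3, -2.4, 0, 0, 0, 7.5],
  [-1.2, -0.4, -2.5, 0, -0.01, 0, 7.5],
  [-1.2, -0.3, -2.4, 0, 0, 0, 7.5],
  [-1.2, -0.3, -2.5, 0, -0.01, 0, 7.5],
  [0, 0, 0, 0, 0, 0, 7.5],
  [0, 0, 0, 0, 0, 0, 7.5],
  [0, 0, 0, 0, 0, 0, 7.5],
  [0, 0, 0, 0, 0, 0, 7.5],
  [0, 0, 0, 0, 0, 0, 7.5],
])

```text
time: 26.15
ee_pos: [505.0, 26.2, 354.2]
ee_rot: [0.955, 0.021, 0.297, 0.005]
contact_force: [-0.1, -0.3, -0.1]
grip_width: 74.8
```

```bash
cat > chk.py <<'E'
from mv import *
go([])
im=cam('top','t9.png'); P=cloud(im); L=toS(P.reshape(-1,3))
for n,sg in(('tin',1),('basket',-1)):
    y=L[:,1]*sg; m=(abs(L[:,0])<82)&(y>98)&(y<215)&(L[:,2]>14); k=L[m]; print(n,len(k),k.mean(0).round(1),'min',k.min(0).round(),'max',k.max(0).round())
    z=k[k[:,2]>50]; print('  >50mm',len(z),z.mean(0).round(1) if len(z) else '')
E
python3 chk.py
```

```text
t 26.15 p [505.   26.2 354.2] S [-1.256e+02  2.000e-01  3.542e+02] F [-0.1 -0.3 -0.1] w 74.8 q [ 0.82 -0.06 -0.97  2.15  0.09  0.43 -1.76]
tin 601 [-37.9 148.   46.4] min [-82.  99.  14.] max [ 81. 215.  69.]
  >50mm 346 [-50.9 139.5  57.6]
basket 529 [ -12.8 -185.7   27.4] min [ -82. -215.   14.] max [ 82. -98.  47.]
  >50mm 0
```

>>> play_rows([
  [0, 0, 0, 0, 0, 0, 7.5],
  [0, 0, 0, 0, 0, 0, 7.5],
  [0, 0, 0, 0, 0, 0, 7.5],
  [0, 0, 0, 0, 0, 0, 7.5],
  [0, 0, 0, 0, 0, 0, 7.5],
])

```text
time: 26.7
ee_pos: [505.3, 26.4, 353.4]
ee_rot: [0.955, 0.021, 0.296, 0.004]
contact_force: [0.5, 0.2, 0.2]
grip_width: 74.9
```

```bash
cp pics/t9.png pics/t8.png; python3 chk.py; python3 - <<'E'
import cv2,numpy as np
a=cv2.imread('pics/t8.png');b=cv2.imread('pics/t9.png');o=cv2.imread('pics/top0.png')
print('diff tin',cv2.absdiff(a,b)[140:230,210:270].max(),'basket',cv2.absdiff(a,b)[150:230,340:400].max())
v=b.copy();cv2.imwrite('pics/fin.png',cv2.resize(b[90:340,120:520],(800,500)))
E
```

```text
t 26.7 p [505.3  26.4 353.4] S [-125.3    0.4  353.4] F [0.5 0.2 0.2] w 74.9 q [ 0.82 -0.06 -0.97  2.15  0.09  0.43 -1.77]
tin 588 [-40.4 147.7  47.4] min [-82.  98.  14.] max [ 81. 215.  71.]
  >50mm 358 [-51.3 139.4  57.6]
basket 525 [ -14.2 -185.9   27.4] min [ -82. -215.   14.] max [ 82. -98.  49.]
  >50mm 0 
diff tin 22 basket 68
```

View pics/fin.png

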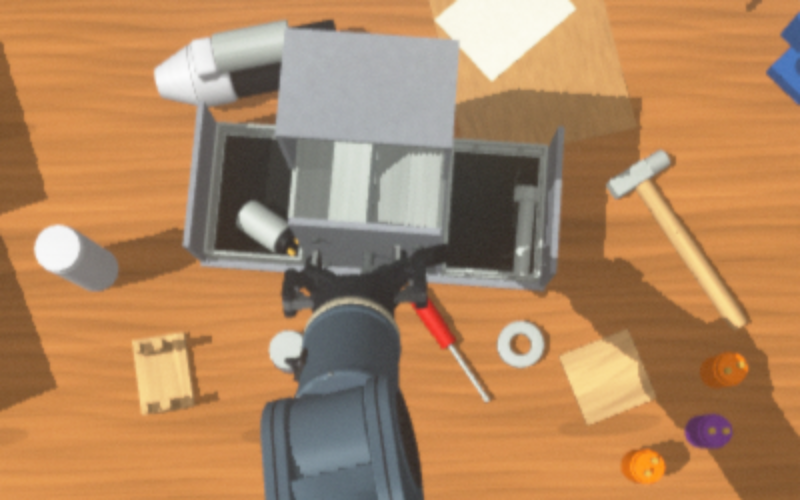

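Solenoid lies in the tin at (268,228), and the shaft is in the basket at (525,230). Bystanders are all in place. I back off further, wait, and check both parts for rest numerically.

>>> play_rows([
  [-1.2, 0, -2.5, 0, 0, 0, 7.5],
  [-1.2, 0, -2.5, 0, 0, 0, 7.5],
  [0, 0, 0, 0, 0, 0, 7.5],
  [0, 0, 0, 0, 0, 0, 7.5],
  [0, 0, 0, 0, 0, 0, 7.5],
  [0, 0, 0, 0, 0, 0, 7.5],
  [0, 0, 0, 0, 0, 0, 7.5],
  [0, 0, 0, 0, 0, 0, 7.5],
])

```text
time: 27.55
ee_pos: [457.3, 24.8, 380.7]
ee_rot: [0.955, 0.021, 0.295, 0.003]
contact_force: [0.4, -0.0, 0.3]
grip_width: 74.9
```

```bash
python3 chk.py; cp pics/t9.png pics/ta.png
```

```text
t 27.55 p [457.3  24.8 380.7] S [-173.    -5.8  380.7] F [ 0.4 -0.   0.3] w 74.9 q [ 0.73 -0.21 -0.76  2.17 -0.22  0.53 -1.44]
tin 582 [-40.5 147.3  47.6] min [-82.  98.  14.] max [ 79. 214.  70.]
  >50mm 362 [-50.6 140.3  57.2]
basket 533 [ -13.9 -185.4   27.3] min [ -81. -215.   14.] max [  81. -104.   50.]
  >50mm 1 [  32.3 -200.2   50.4]
```

>>> play_rows([
  [0, 0, 0, 0, 0, 0, 7.5],
  [0, 0, 0, 0, 0, 0, 7.5],
  [0, 0, 0, 0, 0, 0, 7.5],
  [0, 0, 0, 0, 0, 0, 7.5],
  [0, 0, 0, 0, 0, 0, 7.5],
  [0, 0, 0, 0, 0, 0, 7.5],
  [0, 0, 0, 0, 0, 0, 7.5],
  [0, 0, 0, 0, 0, 0, 7.5],
  [0, 0, 0, 0, 0, 0, 7.5],
  [0, 0, 0, 0, 0, 0, 7.5],
])

```text
time: 28.6
ee_pos: [457.4, 24.7, 380.4]
ee_rot: [0.955, 0.021, 0.295, 0.003]
contact_force: [0.6, 0.2, -0.6]
grip_width: 75.4
```

```bash
python3 chk.py; python3 - <<'E'
import cv2,numpy as np
g=lambda f:cv2.GaussianBlur(cv2.imread('pics/'+f),(5,5),0)
a,b,c=g('t8.png'),g('ta.png'),g('t9.png')
for n,s in(('tin',np.s_[140:230,215:270]),('basket',np.s_[150:230,345:395])):
    print(n,[(cv2.absdiff(p,q)[s].max(),round(float(cv2.absdiff(p,q)[s].mean()),2)) for p,q in((a,b),(b,c))])
d=cv2.absdiff(b,c)[150:230,345:395].max(2); print(np.argwhere(d>25)[:8]+[150,345])
# solenoid / shaft bright rows
E
```

```text
t 28.6 p [457.4  24.7 380.4] S [-172.8   -5.9  380.4] F [ 0.6  0.2 -0.6] w 75.4 q [ 0.73 -0.21 -0.76  2.17 -0.22  0.53 -1.44]
tin 607 [-38.  147.4  46.3] min [-82.  99.  14.] max [ 82. 215.  70.]
  >50mm 343 [-51.8 138.2  57.7]
basket 518 [ -12.4 -187.3   27.6] min [ -81. -215.   14.] max [  82. -100.   48.]
  >50mm 0 
tin [(np.uint8(140), 1.6), (np.uint8(3), 0.55)]
basket [(np.uint8(82), 2.59), (np.uint8(4), 0.61)]
[]
```

```bash
python3 -c "
from plant import job; print(job.job_done())"
```

```text
the job is handed in; nothing more can be done
None
```

I fed both parts through the chute and handed the job in at about 28.6 s. By my last checks the shaft lies in the slatted basket (right) and the solenoid in the tin (left).

- **Lever:** I pushed it left to its stop before the shaft, reading about +0.62 rad. I then pushed it right to its stop before the solenoid, reading about -0.50 rad. These are camera readings with an estimated correction for the grip's surface. The wrist force peaked at about 53 N left and 50 N right, under the 120 N limit.
- **Shaft:** I first gripped it near its middle, then let go and regripped about 17 mm nearer the tail, so the tail would clear the chute's rim when tilted.
- **At rest:** The last two top pictures, about 1 s apart, differ in the trays only by image noise. An earlier comparison showed larger differences in both trays. I put those down to the arm or its shadow moving, since the depth readings did not change.
- **Heights:** The shaft's highest point is about 50 mm above the bench and the solenoid's about 70 mm, so the middle of each is below the 70 mm limit. The solenoid rests tilted in the tin's front corner.
- **Other things:** In the last picture the can, grease jar, screwdriver, bearing, hammer and look-alikes seemed unmoved; the spanner was hidden behind the arm. I did not measure any of their positions. The gripper was clear, with about zero force on it.

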